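# Strip a bayonet filter holder and pack the service box

### The arm

A 7-joint arm with a two-finger parallel gripper is mounted at the origin on the work surface; the furniture and walls round the work are solid. World frame = base frame: x ahead of the robot, y to its left, z up, the work surface at z = 0. Lengths are in m, angles in rad, forces in N, time in s.
With the tool pointing down it reaches from about 0.425 to 0.925 m from the base axis. Payload 6.8 kg.
Tool frame: the origin (TCP) lies midway between the tips of the shut fingers; the grasp point (between the pads) lies 19 mm behind it; z points along the fingers, y is the line along which they close (so a half turn about z gives the same grasp; the last joint's range is limited). The gripper opens to 85 mm and grips with 20 to 120 N. Pads are 22 mm wide; open, the fingers measure 114 mm over their backs; the gripper's body (76 mm by 85 mm) begins 54 mm behind the grasp point. The pads swing forward as they close: fully open they stand 13 mm farther back than shut.
Start: joints at [1.235, 0.477, 0.022, 1.555, -0.011, 1.109, -0.083], TCP at [0.152, -0.658, 0.231] pointing down, gripper open.
Joint ranges: [-2.96, 2.96], [-0.34, 2.1], [-1.41, 1.46], [0.24, 2.44], [-1.37, 4.51], [0.17, 1.92], [-2.96, 2.96]. Speed limits (rad/s): [2.39, 2.39, 3.14, 3.14, 3.14, 3.14, 3.14].

### API

Orientations are given as a unit quaternion [w, x, y, z].
In Python, from station import * gives the robot as it stands. The module is installed in compiled form; this text tells all that it offers.
- The arm moves only by the shell command python3 -m jog 'ROWS' [OPENING] [FORCE]. ROWS is JSON, a list of rows, each an object of numbers: "x", "y", "z": the shift along the tool's x, y, z in m; "ax", "ay", "az": the turn, a rotation vector about the tool's x, y, z in rad. In form: [{"x": .., "y": .., "z": .., "ax": .., "ay": .., "az": ..}, ...]. A call has 1 to 12 rows; each row is the pose to reach, as a shift and turn from the pose commanded when the call began, along the tool's axes at that moment; what a row does not reach only later rows make up. A row lasts 1/10 s, in which the tool goes at most 50 mm and 8.59 degrees, less where a joint would pass 70% of its speed; a pose out of reach is approached as far as the arm can. A call with a gripper value outside its range is refused whole. OPENING is the opening, from 0 (shut) to 1 (fully open), set as the call begins (- or left out, the last holds). The fingers move at their own pace and stop on an object; FORCE is the grip in N (left out, the last holds). Time passes only in rows, so rows that repeat a pose let the fingers close. It gives the time, the measured TCP pose, the force, the opening and the grip force at its end, in the units of the state.
- get_obs(): the state, without advancing time (a new reading comes with each control period).
- read_camera(name): name is "scene" or "top" or "wrist"; returns the picture (420x560x3 uint8, red, green, blue); there is no depth.
- camera_params(name): a dict with "K" (3x3 intrinsics, pixels), "D" ([k1, k2, p1, p2, k3] as OpenCV has them; the pictures are not rectified), "origin" and "attitude" of the camera in the world. Camera axes: x right, y up, looking along -z (the intrinsics and any distortion apply to the point x, -y, -z); pixel columns grow to the right and rows downward; lengths in m; the calibration is good to about 2 mm. A picture is of the moment at which its call begins: read the wrist's pose just before it. camera_params takes no time and is no camera call; for the wrist camera it gives the pose at the moment of the call.
- hand_in(): hands the job in; it is judged then, once.
The state is a dict: "t": time; "q": joint angles; "joint_vel": joint speeds; "joint_torque": joint torques, N m; "eef_pos": TCP position; "tool_rot": TCP orientation; "contact_force": force on the tool from outside, world axes, zero at the start; "torque": the same for the moment, N m; "gripper_width": opening from 0.0 (shut) to 1.0 (fully open); "grasp_force": force on a finger pad.
Only numpy, scipy, OpenCV 4.12 (cv2) and the standard library are available. Lean on these libraries where they do the work, as an engineer would, in place of code of your own. Each camera call takes 0.05 s, during which the arm holds its last target. There are 200 camera calls.

### The job

Open the filter holder: press its black cover down against the spring, turn it about a quarter turn anticlockwise (seen from above) until its lugs come free, and lift it off, without forcing it. Then pack the cover, the white cartridge from inside the holder, and every tub, bottle and small carton that stands on the desk (not those on the wall shelf) into the open grey box, each standing upright on the floor of the box, the cover with its grip bar uppermost. Leave the solder spool, the flat red tin and the roll of black tape where they are.

Things in the scene. Friction and masses are not known exactly. Their poses are not given: they have to be found in the camera images.
- holder: Filter holder fixed to the desk: round grey base 120 mm across, 16 mm high (a brass port sticks out 12 mm at its -y side), with a bayonet collar on it up to 42 mm and an open well 52 mm wide, rim 50 mm above the desk. Origin: centre of the underside, z up. The cover is locked on it while the cover's x axis is parallel to this x axis; clockwise turning is blocked.
- holder_rim (a point): Centre of the well's rim, 50 mm above the desk. To free the cover: press it straight down 6 to 11 mm, keep it down and turn it anticlockwise seen from above (positive about z) by 75 to 93 degrees (best 84; stops at about -5 and +95). Ease off there and the spring lifts it about 8 mm; then it lifts straight off, and needs 70 mm of lift above its locked place to clear the cartridge.
- cover: The whole black cover described under cover_grip; origin at the centre of its lower rim. Turned without being pressed down, its lugs jam against the collar: do not force it.
- plate (a joint): Sprung plate in the well under the cartridge, which pushes cartridge and cover up: 0 while the cover is locked, positive (m) as it is pressed down, up to 0.014; -0.008 when free. Holding the cover 8 mm down takes about 11 N.
- cover_grip (a point): Black round cover (180 g): cap 94 mm in diameter, 63 mm high, open below, with a grip bar 62 mm long, 16 mm wide, 30 mm high across its top (93 mm high in all). This point is the middle of the bar, 78 mm above the lower rim and 15 mm above the cap's flat top; x runs along the bar, z up. Locked, it stands 106 mm above the desk on the holder's axis. Two lugs inside the rim lie on its x axis.
- cartridge_mid (a point): White pleated filter cartridge, an upright cylinder 46 mm in diameter, 52 mm high, 120 g. This point is its centre, half-way up. It starts inside the holder under the cover; with the cover off it stands loosely on the sprung plate with its top about 94 mm above the desk, the lowest 8 mm of it in the well, and can be gripped round its sides.
- crate: Open grey packing box, fixed; outside 210 mm (its x) by 208 mm (its y), 44 mm high, walls and floor 5 mm, so 200 x 198 mm inside with the inner floor 5 mm above the desk. Origin at the centre of its underside, axes along its sides.
- orange_tub_mid (a point): Orange tub, upright cylinder 62 mm in diameter, 44 mm high, 130 g; this point is its centre half-way up. May be absent.
- grease_tub_mid (a point): Yellow tub, upright cylinder 57 mm in diameter, 36 mm high, 110 g; this point is its centre half-way up. May be absent.
- ink_box_mid (a point): Small blue carton, 46 mm (its x) by 58 mm (its y), 60 mm high, 80 g; this point is its centre half-way up. May be absent.
- brown_bottle_mid (a point): Brown bottle, 33 mm in diameter up to 50 mm, black cap 22 mm wide above, 68 mm high in all, 70 g; this point is its centre half-way up. May be absent.
- solder_spool: Bystander: spool of solder, 58 mm across, 42 mm high; origin at the centre of its underside. Leave it alone.
- flux_tin: Bystander: flat red tin, 55 x 67 mm, 16 mm high; origin at the centre of its underside. Leave it alone.
- tape_black: Bystander: roll of black tape lying flat, 70 mm across, 19 mm high; origin at the centre of its underside. Leave it alone.
Mind the look-alikes: they are no part of the job. What is shaped like the part that bears grease_tub_mid but pink is not meant.

How it is judged:
On the way, in this order (a step that is already met when the one before it is completed fails the run):
1. the cover, still on the holder, has been turned about a quarter turn to where its lugs are free (angle between the x axis of cover_grip and the x axis of holder, either way round above 1.25 rad and z of cover_grip in the frame of holder below 0.12 m and horizontal distance between cover_grip and holder below 0.01 m), for 0.1 s.
2. the cover has been lifted clear of the holder and the cartridge (z of cover_grip in the frame of holder above 0.165 m), for 0.1 s.
At the end, for the whole second after the job is handed in: Cover (grip bar uppermost), cartridge and every tub, bottle and carton present stand upright (within 0.12 rad) inside the grey box, their bases on its floor (height within 6 mm), wholly within its walls, and stay so (x of cover_grip in the frame of crate between -0.056 and 0.056 m and y of cover_grip in the frame of crate between -0.055 and 0.055 m and z of cover_grip in the frame of crate between 0.077 and 0.089 m and angle between each of cover_grip, cartridge_mid, orange_tub_mid, grease_tub_mid, ink_box_mid, brown_bottle_mid's own z axis and vertical below 0.12 rad and x of cartridge_mid in the frame of crate between -0.08 and 0.08 m and y of cartridge_mid in the frame of crate between -0.079 and 0.079 m and z of cartridge_mid in the frame of crate between 0.025 and 0.037 m and x of orange_tub_mid in the frame of crate between -0.0721 and 0.0721 m and y of orange_tub_mid in the frame of crate between -0.0711 and 0.0711 m and z of orange_tub_mid in the frame of crate between 0.021 and 0.033 m and x of grease_tub_mid in the frame of crate between -0.0747 and 0.0747 m and y of grease_tub_mid in the frame of crate between -0.0737 and 0.0737 m and z of grease_tub_mid in the frame of crate between 0.017 and 0.029 m and x of ink_box_mid in the frame of crate between -0.08 and 0.08 m and y of ink_box_mid in the frame of crate between -0.079 and 0.079 m and z of ink_box_mid in the frame of crate between 0.029 and 0.041 m and x of brown_bottle_mid in the frame of crate between -0.0865 and 0.0865 m and y of brown_bottle_mid in the frame of crate between -0.0855 and 0.0855 m and z of brown_bottle_mid in the frame of crate between 0.033 and 0.045 m); the robot touches nothing.
It fails at once if the cover is forced: over 250 N between cover and holder (contact force between cover and holder above 250 N).
It fails at once if the solder spool is moved more than 30 mm (distance of solder_spool from where it was at the start of the episode above 0.03 m).
It fails at once if the red tin is moved more than 30 mm (distance of flux_tin from where it was at the start of the episode above 0.03 m).
It fails at once if the black tape is moved more than 30 mm (distance of tape_black from where it was at the start of the episode above 0.03 m).
Of orange_tub, grease_tub, ink_box, brown_bottle only 3 to 4 are there at a start; the rules pass over those that are not, and their reading is None.
At some moment in a run one of orange_tub, grease_tub may be knocked a few centimetres aside while the robot is not near it.
Once in a run the grip may slacken for a moment while it holds something.
It also fails if it takes over 210 s, if anything falls off the work surface, if the arm or the gripper's body presses on something with over 40 N, if the wrist force passes 120 N, or if a joint passes its speed limit or range.

## Working session

There is one attempt and no reset: what is moved stays moved. The work goes in short steps, Python scripts to look and compute and a shell command to move; the robot and the scene stay as the last step left them, time stands still between calls to the robot, and variables do not carry over. Pictures are saved under pics/ and viewed, at most 14 in all, crops included, and the job is handed in when it is done.

```bash
mkdir -p pics; cat > h.py <<'E'
from station import *
import numpy as np, cv2
from scipy.spatial.transform import Rotation as R
def att(a):
    a=np.array(a,float)
    return a if a.shape==(3,3) else R.from_quat(a,scalar_first=True).as_matrix()
def snap(name,fn):
    p=camera_params(name); im=read_camera(name); cv2.imwrite('pics/'+fn,im[:,:,::-1]); return im,p
def ray(p,u,v):
    n=cv2.undistortPoints(np.array([[[u,v]]],float),np.array(p['K'],float),np.array(p['D'],float))[0,0]
    return att(p['attitude'])@np.array([n[0],-n[1],-1.])
def at(p,u,v,z):
    d=ray(p,u,v);o=np.array(p['origin']);return o+d*(z-o[2])/d[2]
def proj(p,X):
    c=att(p['attitude']).T@(np.array(X,float)-np.array(p['origin']));c=np.array([c[0],-c[1],-c[2]])
    return cv2.projectPoints(c[None],np.zeros(3),np.zeros(3),np.array(p['K'],float),np.array(p['D'],float))[0][0,0]
def goto(x,y,z,yaw=None):
    """shift in tool axes to world target; yaw = desired direction of tool y (rad, mod pi)"""
    o=get_obs();M=att(o['tool_rot']);s=M.T@(np.array([x,y,z])-o['eef_pos'])
    return s.round(4)
E
python3 - <<'E'
from h import *
o=get_obs();print({k:np.round(v,3).tolist() for k,v in o.items()})
for n in('scene','top','wrist'):
    im,p=snap(n,n+'0.png');print(n,{k:np.round(v,3).tolist() for k,v in p.items()})
E
```

```text
{'t': 0.0, 'q': [1.235, 0.478, 0.022, 1.556, -0.012, 1.109, -0.083], 'joint_vel': [-0.001, 0.001, -0.001, 0.001, -0.002, -0.0, 0.001], 'joint_torque': [-0.001, -59.645, 1.608, -28.12, 0.012, 0.009, 0.0], 'eef_pos': [0.152, -0.657, 0.23], 'tool_rot': [-0.001, 0.994, 0.114, -0.0], 'contact_force': [1.481, 0.428, -0.371], 'torque': [0.018, 0.003, -0.005], 'grasp_force': 0.0, 'gripper_width': 1.001}
scene {'K': [[447.64, 0.0, 277.923], [0.0, 447.64, 212.084], [0.0, 0.0, 1.0]], 'D': [0.039, 0.0, 0.0, 0.0, 0.0], 'origin': [-0.182, -0.687, 0.465], 'attitude': [0.765, 0.508, -0.219, -0.331]}
top {'K': [[382.667, 0.0, 281.715], [0.0, 382.667, 208.802], [0.0, 0.0, 1.0]], 'D': [-0.03, 0.0, 0.0, 0.0, 0.0], 'origin': [0.395, -0.075, 1.014], 'attitude': [-0.7, -0.021, 0.028, 0.713]}
wrist {'K': [[302.474, 0.0, 278.037], [0.0, 302.474, 209.649], [0.0, 0.0, 1.0]], 'D': [0.012, 0.0, 0.0, 0.0, 0.0], 'origin': [0.229, -0.639, 0.373], 'attitude': [0.773, -0.122, 0.098, -0.615]}
```

View pics/top0.png

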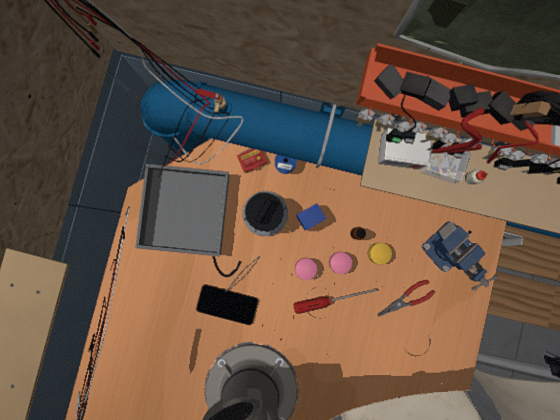

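View pics/scene0.png

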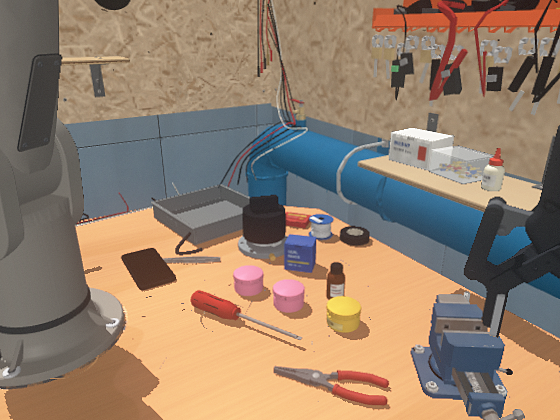

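Top view: crate at about (183,210), cover (265,211), blue carton (312,216), brown bottle (358,233), yellow tub (381,253). Pink tubs are at (306,268) and (341,262). The tub-shaped candidates are those two pink ones and the yellow one. The description says yellow, so (381,253) is meant. No orange tub is visible. I'll confirm in one enlarged crop.

```bash
python3 - <<'E'
from h import *
im=cv2.imread('pics/top0.png')[145:295,130:410]
im=cv2.resize(im,(784,420),interpolation=cv2.INTER_CUBIC)
cv2.imwrite('pics/crop0.png',im)
p=camera_params('top')
for n,u,v,z in [('cover',266,210,.121),('ink',312,213,.06),('brown',358,233,.068),('yellow',381,253,.036),('pink1',306,268,.036),('pink2',341,262,.036),('spool',286,163,.042),('tin',252,160,.016)]: print(n,at(p,u,v,z).round(4))
E
```

```text
cover [ 0.4545 -0.0475  0.121 ]
ink [ 0.4489 -0.1604  0.06  ]
brown [ 0.3967 -0.2724  0.068 ]
yellow [ 0.3446 -0.3365  0.036 ]
pink1 [ 0.3107 -0.1439  0.036 ]
pink2 [ 0.324  -0.2334  0.036 ]
spool [ 0.5798 -0.0984  0.042 ]
tin [ 0.5943 -0.0095  0.016 ]
```

View pics/crop0.png

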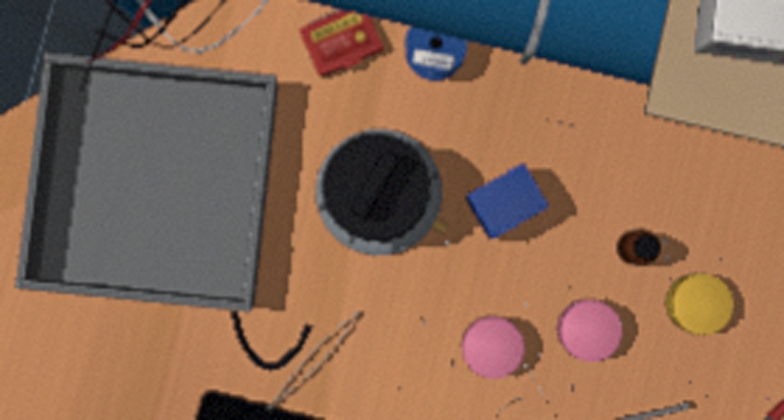

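The crop shows the cover bar running from (362,215) to (400,155), and the brass port at (440,228). The yellow tub at (702,304) matches the grease tub in colour and shape. The two pink tubs are look-alikes, so I'll leave them. Next I move to look from the wrist.

```bash
cat >> h.py <<'E'
def plan(x,y,z,yaw_x):
    """tool-axis shift to world point with tool pointing straight down, tool x at yaw_x deg"""
    o=get_obs();M=att(o['tool_rot']);s=M.T@(np.array([x,y,z])-o['eef_pos'])
    c,sn=np.cos(np.radians(yaw_x)),np.sin(np.radians(yaw_x))
    T=np.array([[c,sn,0],[sn,-c,0],[0,0,-1]]).T
    rv=R.from_matrix(M.T@T).as_rotvec();return s.round(4).tolist(),rv.round(4).tolist()
def st():
    o=get_obs();M=att(o['tool_rot']);print('t',round(o['t'],2),'p',np.round(o['eef_pos'],4),'yawx',np.degrees(np.arctan2(M[1,0],M[0,0])).round(2),'q',np.round(o['q'],2),'F',np.round(o['contact_force'],1),'w',round(o['gripper_width'],3),'g',round(o['grasp_force'],1))
E
python3 -m jog '[{"x":0.04,"y":-0.03,"z":-0.03},{"x":0.08,"y":-0.06,"z":-0.05},{"x":0.12,"y":-0.09,"z":-0.07,"az":0.1},{"x":0.16,"y":-0.12,"z":-0.09,"az":0.2},{"x":0.2,"y":-0.15,"z":-0.1,"az":0.3},{"x":0.24,"y":-0.18,"z":-0.1,"az":0.4},{"x":0.28,"y":-0.2,"z":-0.1,"az":0.5},{"x":0.3,"y":-0.24,"z":-0.1,"az":0.6},{"x":0.32,"y":-0.28,"z":-0.1,"az":0.7},{"x":0.34,"y":-0.32,"z":-0.1,"az":0.75},{"x":0.36,"y":-0.36,"z":-0.1,"az":0.75},{"x":0.38,"y":-0.4,"z":-0.1,"az":0.75}]'
python3 -m jog '[{"x":0.04,"y":-0.02},{"x":0.04,"y":-0.02},{"x":0.04,"y":-0.02}]'
python3 - <<'E'
from h import *
st(); im,p=snap('wrist','w1.png')
im,p=snap('top','top1.png')
for n,u,v in [('tl',146.1,165.4),('tr',228.2,171.8),('br',219.3,254.6),('bl',137.1,247.9)]: print(n,at(p,u,v,.044).round(4))
E
```

```text
t 0.15 p [ 0.1523 -0.6571  0.2306] yawx 13.05 q [ 1.23  0.48  0.02  1.56 -0.01  1.11 -0.08] F [-0.9  0.5  0.6] w 1.002 g 0.0
tl [0.58   0.2604 0.044 ]
tr [0.5593 0.0499 0.044 ]
br [0.3492 0.0744 0.044 ]
bl [0.3698 0.2822 0.044 ]validation failed for argument at $[0]...
validation failed for argument at $[0]...
```

View pics/w1.png

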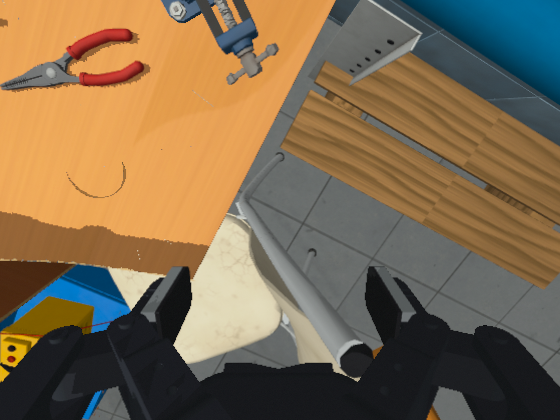

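The move was refused: each row probably needs all six keys. The wrist picture shows only the floor and pliers.

```bash

python3 -m jog '[{"x":0.04,"y":-0.03,"z":-0.03,"ax":0,"ay":0,"az":0},{"x":0.08,"y":-0.06,"z":-0.05,"ax":0,"ay":0,"az":0},{"x":0.12,"y":-0.09,"z":-0.07,"ax":0,"ay":0,"az":0.1},{"x":0.16,"y":-0.12,"z":-0.09,"ax":0,"ay":0,"az":0.2},{"x":0.2,"y":-0.15,"z":-0.1,"ax":0,"ay":0,"az":0.3},{"x":0.24,"y":-0.18,"z":-0.1,"ax":0,"ay":0,"az":0.4},{"x":0.28,"y":-0.2,"z":-0.1,"ax":0,"ay":0,"az":0.5},{"x":0.3,"y":-0.24,"z":-0.1,"ax":0,"ay":0,"az":0.6},{"x":0.32,"y":-0.28,"z":-0.1,"ax":0,"ay":0,"az":0.7},{"x":0.34,"y":-0.32,"z":-0.1,"ax":0,"ay":0,"az":0.75},{"x":0.36,"y":-0.36,"z":-0.1,"ax":0,"ay":0,"az":0.75},{"x":0.38,"y":-0.4,"z":-0.1,"ax":0,"ay":0,"az":0.75}]'
python3 - <<'E'
from h import *
st(); im,p=snap('wrist','w2.png')
E
```

```text
t: 1.45
eef_pos: [0.4324, -0.1802, 0.3315]
tool_rot: [0.0, 0.966, -0.258, 0.0]
contact_force: [0.6, -0.5, 0.4]
gripper_width: 0.997
grasp_force: 0.0
t 1.45 p [ 0.4324 -0.1802  0.3315] yawx -29.91 q [ 0.48  0.06 -0.23  1.88  0.01  1.2  -1.84] F [ 0.6 -0.5  0.4] w 0.997 g 0.0
```

View pics/w2.png

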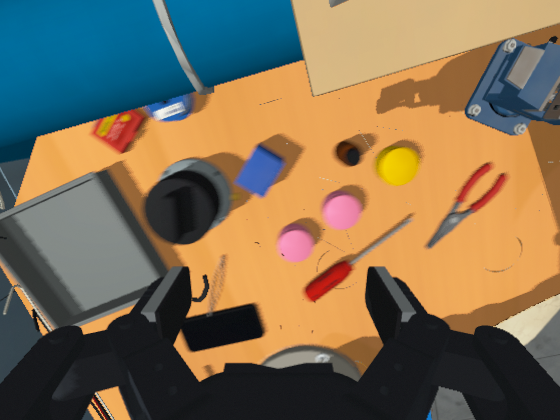

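Wrist picture: cover at (182,200), with its bar parallel to the image's vertical axis. Also visible are the carton (260,170), bottle (348,152), yellow tub (398,165) and pink tubs (342,210) and (295,243). No orange tub here either. I'll move over the cover.

```bash
python3 - <<'E'
from h import *
print(plan(.4545,-.0475,.25,-30))
im=cv2.imread('pics/w2.png');p=camera_params('wrist')
for n,u,v,z in [('cover',182,187,.121),('ink',263,165,.06),('brown',350,155,.068),('yellow',398,165,.036)]: print(n,at(p,u,v,z).round(4))
print(p['attitude'],p['origin'])
E
python3 -m jog '[{"x":-0.02,"y":-0.05,"z":0.02,"ax":0,"ay":0,"az":0},{"x":-0.04,"y":-0.1,"z":0.05,"ax":0,"ay":0,"az":0},{"x":-0.047,"y":-0.126,"z":0.08,"ax":0,"ay":0,"az":0},{"x":-0.047,"y":-0.126,"z":0.08,"ax":0,"ay":0,"az":0},{"x":-0.047,"y":-0.126,"z":0.08,"ax":0,"ay":0,"az":0},{"x":-0.047,"y":-0.126,"z":0.08,"ax":0,"ay":0,"az":0}]'
python3 - <<'E'
from h import *
st(); im,p=snap('wrist','w3.png')
im=im.astype(float)*1
g=np.clip(im*3,0,255).astype(np.uint8)  # brighten dark parts
cv2.imwrite('pics/w3b.png',g[:,:,::-1])
E
```

```text
([-0.0436, -0.118, 0.0821], [-0.0034, 0.0003, 0.0112])
cover [ 0.4847 -0.0664  0.121 ]
ink [ 0.4525 -0.1566  0.06  ]
brown [ 0.4081 -0.2655  0.068 ]
yellow [ 0.3535 -0.3241  0.036 ]
[-0.49852646  0.07747091 -0.13639886  0.85256377] [ 0.50306978 -0.2106486   0.47473053]
t: 2.1
eef_pos: [0.4547, -0.0508, 0.2519]
tool_rot: [0.0, 0.966, -0.259, 0.0]
contact_force: [0.5, -0.0, -0.0]
gripper_width: 0.998
grasp_force: 0.0
t 2.1 p [ 0.4547 -0.0508  0.2519] yawx -30.0 q [ 0.31  0.12 -0.36  2.01  0.05  1.02 -2.17] F [ 0.5 -0.  -0. ] w 0.998 g 0.0
```

View pics/w3b.png

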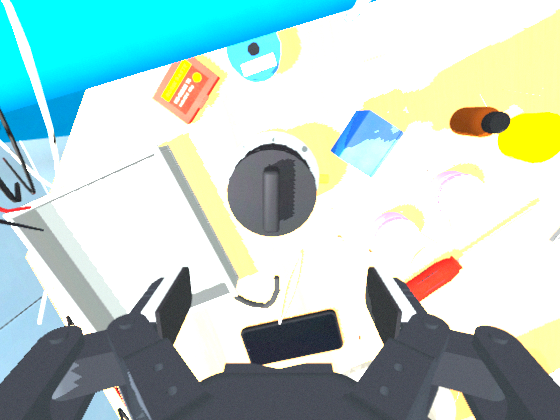

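The brightened wrist view shows the cap's round top centred at about (272,191), with the bar along the image column from (271,170) to (271,230). The carton is at (367,142), bottle cap (495,122), tin (187,90), spool (253,53).

```bash
python3 - <<'E'
from h import *
p=camera_params('wrist')
for n,u,v,z in [('cap',272.5,191,.091),('bar1',270.5,170,.121),('bar2',271.5,230,.121),('ink',367,140,.06),('brown',495,122,.068)]: print(n,at(p,u,v,z).round(4))
print('tcp px',proj(p,get_obs()['eef_pos']), proj(p,[.4545,-.0475,.091]))
im=cv2.imread('pics/w3.png'); g=cv2.cvtColor(im,cv2.COLOR_BGR2GRAY)[140:245,220:325]
g=np.clip(g.astype(float)*5,0,255).astype(np.uint8)
cv2.imwrite('pics/w3c.png',cv2.resize(g,(630,630),interpolation=cv2.INTER_CUBIC)[:600])
t=cv2.imread('pics/top1.png')
E
```

```text
cap [ 0.4583 -0.0456  0.091 ]
bar1 [ 0.4826 -0.0584  0.121 ]
bar2 [ 0.4313 -0.0293  0.121 ]
ink [ 0.4494 -0.1584  0.06  ]
brown [ 0.4013 -0.2783  0.068 ]
tcp px [279.0650117  267.18073299] [275.87670545 193.15676181]
```

View pics/w3c.png

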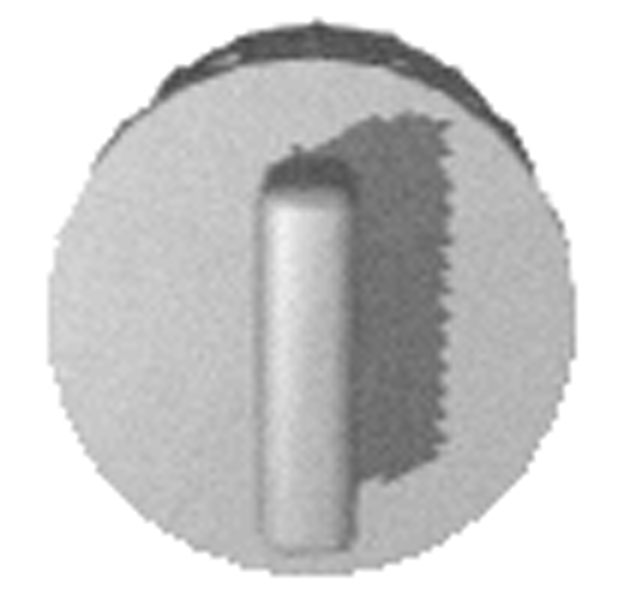

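The crop shows the bar vertical in the image (within 1°), centred at about (270.7,201.3) full-frame. The cap centre is at (272,192.8). I'll descend with the fingers half open.

```bash
python3 - <<'E'
from h import *
p=camera_params('wrist')
print(at(p,270.7,201.3,.121),at(p,272,192.8,.091)); print(plan(.4565,-.045,.099,-30.2))
E
python3 -m jog '[{"x":0,"y":-0.006,"z":0.04,"ax":0,"ay":0,"az":0},{"x":0,"y":-0.006,"z":0.08,"ax":0,"ay":0,"az":0},{"x":0,"y":-0.006,"z":0.1,"ax":0,"ay":0,"az":0},{"x":0,"y":-0.006,"z":0.1,"ax":0,"ay":0,"az":0},{"x":0,"y":-0.006,"z":0.1,"ax":0,"ay":0,"az":0}]' 0.45 40
python3 - <<'E'
from h import *
st();print(plan(.4565,-.045,.099,-30.2));im,p=snap('wrist','w4.png')
g=np.clip(im.astype(float)*3,0,255).astype(np.uint8); cv2.imwrite('pics/w4b.png',g[:,:,::-1])
E
```

```text
[ 0.4568347  -0.04345683  0.121     ] [ 0.45684988 -0.04420752  0.091     ]
([-0.0019, -0.006, 0.1532], [-0.0001, -0.0015, 0.0026])
t: 2.65
eef_pos: [0.4582, -0.0453, 0.1524]
tool_rot: [-0.0, 0.966, -0.259, 0.001]
contact_force: [0.4, 0.4, 0.9]
gripper_width: 0.451
grasp_force: 0.0
t 2.65 p [ 0.4582 -0.0453  0.1524] yawx -30.03 q [ 0.28  0.25 -0.36  2.11  0.12  0.8  -2.25] F [0.4 0.4 0.9] w 0.451 g 0.0
([-0.0017, 0.0006, 0.0534], [-0.0004, -0.0013, 0.0029])
```

View pics/w4b.png

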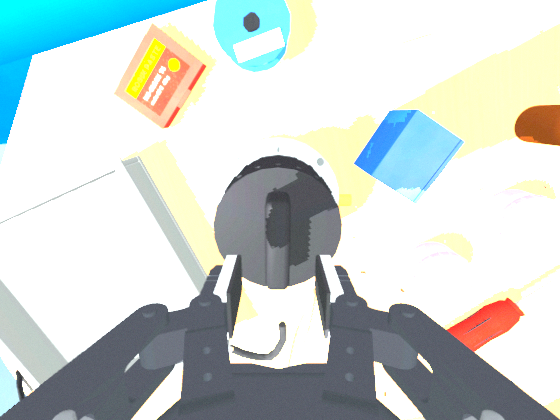

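The bar, at column 278, is centred between the fingers (columns 238 and 320). The bar's top runs from row 203 to about row 286.

```bash
python3 -m jog '[{"x":-0.001,"y":0,"z":0.03,"ax":0,"ay":0,"az":0},{"x":-0.001,"y":0,"z":0.054,"ax":0,"ay":0,"az":0},{"x":-0.001,"y":0,"z":0.054,"ax":0,"ay":0,"az":0},{"x":-0.001,"y":0,"z":0.054,"ax":0,"ay":0,"az":0}]'
python3 -m jog '[{"x":0,"y":0,"z":0,"ax":0,"ay":0,"az":0},{"x":0,"y":0,"z":0,"ax":0,"ay":0,"az":0},{"x":0,"y":0,"z":0,"ax":0,"ay":0,"az":0},{"x":0,"y":0,"z":0,"ax":0,"ay":0,"az":0},{"x":0,"y":0,"z":0,"ax":0,"ay":0,"az":0},{"x":0,"y":0,"z":0,"ax":0,"ay":0,"az":0}]' 0 80
python3 - <<'E'
from h import *
st();p=camera_params('wrist')
E
```

```text
t: 3.1
eef_pos: [0.4576, -0.044, 0.0987]
tool_rot: [-0.0, 0.966, -0.258, 0.001]
contact_force: [0.7, 0.4, 0.2]
gripper_width: 0.449
grasp_force: 0.0
t: 3.7
eef_pos: [0.4579, -0.0441, 0.0989]
tool_rot: [-0.0, 0.966, -0.258, 0.001]
contact_force: [-0.7, -0.8, 7.0]
gripper_width: 0.17
grasp_force: 79.6
t 3.7 p [ 0.4579 -0.0441  0.0989] yawx -29.94 q [ 0.25  0.34 -0.34  2.16  0.18  0.67 -2.31] F [-0.7 -0.8  7. ] w 0.17 g 79.6
```

Gripped well, with almost no side force. Now press down.

```bash
python3 -m jog '[{"x":0,"y":0,"z":0.003,"ax":0,"ay":0,"az":0},{"x":0,"y":0,"z":0.006,"ax":0,"ay":0,"az":0},{"x":0,"y":0,"z":0.009,"ax":0,"ay":0,"az":0},{"x":0,"y":0,"z":0.009,"ax":0,"ay":0,"az":0},{"x":0,"y":0,"z":0.009,"ax":0,"ay":0,"az":0}]' 0 80
python3 - <<'E'
from h import *
st()
E
```

```text
t: 4.2
eef_pos: [0.458, -0.0441, 0.0901]
tool_rot: [0.0, 0.966, -0.258, 0.002]
contact_force: [-1.3, -1.3, 10.9]
gripper_width: 0.167
grasp_force: 80.3
t 4.2 p [ 0.458  -0.0441  0.0901] yawx -29.95 q [ 0.25  0.35 -0.34  2.16  0.19  0.65 -2.32] F [-1.3 -1.3 10.9] w 0.167 g 80.3
```

```bash
python3 -m jog '[{"x":0,"y":0,"z":0,"ax":0,"ay":0,"az":-0.08},{"x":0,"y":0,"z":0,"ax":0,"ay":0,"az":-0.16},{"x":0,"y":0,"z":0,"ax":0,"ay":0,"az":-0.24},{"x":0,"y":0,"z":0,"ax":0,"ay":0,"az":-0.32},{"x":0,"y":0,"z":0,"ax":0,"ay":0,"az":-0.4},{"x":0,"y":0,"z":0,"ax":0,"ay":0,"az":-0.4}]'
python3 - <<'E'
from h import *
st()
E
```

```text
t: 4.8
eef_pos: [0.4591, -0.0435, 0.0905]
tool_rot: [-0.0, 0.998, -0.06, 0.003]
contact_force: [0.0, 0.8, 10.3]
gripper_width: 0.17
grasp_force: 80.2
t 4.8 p [ 0.4591 -0.0435  0.0905] yawx -6.89 q [ 0.32  0.36 -0.43  2.16  0.24  0.66 -1.96] F [ 0.   0.8 10.3] w 0.17 g 80.2
```

```bash
python3 -m jog '[{"x":0,"y":0,"z":0,"ax":0,"ay":0,"az":-0.1},{"x":0,"y":0,"z":0,"ax":0,"ay":0,"az":-0.2},{"x":0,"y":0,"z":0,"ax":0,"ay":0,"az":-0.3},{"x":0,"y":0,"z":0,"ax":0,"ay":0,"az":-0.4},{"x":0,"y":0,"z":0,"ax":0,"ay":0,"az":-0.5},{"x":0,"y":0,"z":0,"ax":0,"ay":0,"az":-0.5}]'
python3 - <<'E'
from h import *
st()
E
python3 -m jog '[{"x":0,"y":0,"z":0,"ax":0,"ay":0,"az":-0.1},{"x":0,"y":0,"z":0,"ax":0,"ay":0,"az":-0.2},{"x":0,"y":0,"z":0,"ax":0,"ay":0,"az":-0.3},{"x":0,"y":0,"z":0,"ax":0,"ay":0,"az":-0.4},{"x":0,"y":0,"z":0,"ax":0,"ay":0,"az":-0.5},{"x":0,"y":0,"z":0,"ax":0,"ay":0,"az":-0.57},{"x":0,"y":0,"z":0,"ax":0,"ay":0,"az":-0.57},{"x":0,"y":0,"z":0,"ax":0,"ay":0,"az":-0.57}]'
python3 - <<'E'
from h import *
st()
E
```

```text
t: 5.4
eef_pos: [0.459, -0.0429, 0.0904]
tool_rot: [0.0, 0.982, 0.189, 0.002]
contact_force: [-0.5, 2.4, 10.9]
gripper_width: 0.17
grasp_force: 80.2
t 5.4 p [ 0.459  -0.0429  0.0904] yawx 21.82 q [ 0.42  0.38 -0.54  2.15  0.31  0.68 -1.53] F [-0.5  2.4 10.9] w 0.17 g 80.2
t: 6.2
eef_pos: [0.4584, -0.0421, 0.0902]
tool_rot: [0.0, 0.89, 0.457, 0.002]
contact_force: [-1.9, 5.1, 11.6]
gripper_width: 0.167
grasp_force: 80.3
t 6.2 p [ 0.4584 -0.0421  0.0902] yawx 54.37 q [ 0.53  0.41 -0.68  2.14  0.4   0.71 -1.04] F [-1.9  5.1 11.6] w 0.167 g 80.3
```

```bash
python3 -m jog '[{"x":0,"y":0,"z":-0.004,"ax":0,"ay":0,"az":0},{"x":0,"y":0,"z":-0.008,"ax":0,"ay":0,"az":0},{"x":0,"y":0,"z":-0.012,"ax":0,"ay":0,"az":0},{"x":0,"y":0,"z":-0.016,"ax":0,"ay":0,"az":0},{"x":0,"y":0,"z":-0.018,"ax":0,"ay":0,"az":0},{"x":0,"y":0,"z":-0.018,"ax":0,"ay":0,"az":0}]'
python3 - <<'E'
from h import *
st()
E
```

```text
t: 6.8
eef_pos: [0.4572, -0.0432, 0.107]
tool_rot: [0.0, 0.89, 0.456, 0.001]
contact_force: [0.3, 4.9, 6.0]
gripper_width: 0.171
grasp_force: 79.5
t 6.8 p [ 0.4572 -0.0432  0.107 ] yawx 54.31 q [ 0.55  0.38 -0.7   2.13  0.36  0.74 -1.  ] F [0.3 4.9 6. ] w 0.171 g 79.5
```

Cover unlocked (84°). Lift.

```bash
python3 -m jog '[{"x":0,"y":0,"z":-0.02,"ax":0,"ay":0,"az":0},{"x":0,"y":0,"z":-0.04,"ax":0,"ay":0,"az":0},{"x":0,"y":0,"z":-0.06,"ax":0,"ay":0,"az":0},{"x":0,"y":0,"z":-0.08,"ax":0,"ay":0,"az":0},{"x":0,"y":0,"z":-0.1,"ax":0,"ay":0,"az":0},{"x":0,"y":0,"z":-0.12,"ax":0,"ay":0,"az":0},{"x":0,"y":0,"z":-0.12,"ax":0,"ay":0,"az":0},{"x":0,"y":0,"z":-0.12,"ax":0,"ay":0,"az":0}]'
python3 - <<'E'
from h import *
st();print(plan(.4143,.1277,.22,54.3));snap('wrist','w5.png')
E
```

```text
t: 7.6
eef_pos: [0.4557, -0.0448, 0.2255]
tool_rot: [0.0, 0.89, 0.456, -0.001]
contact_force: [-0.5, -0.2, -2.3]
gripper_width: 0.169
grasp_force: 79.0
t 7.6 p [ 0.4557 -0.0448  0.2255] yawx 54.23 q [ 0.66  0.2  -0.78  2.02  0.17  0.99 -0.82] F [-0.5 -0.2 -2.3] w 0.169 g 79.0
([0.1158, -0.1345, 0.0054], [-0.0004, 0.0018, -0.0012])
```

View pics/w5.png

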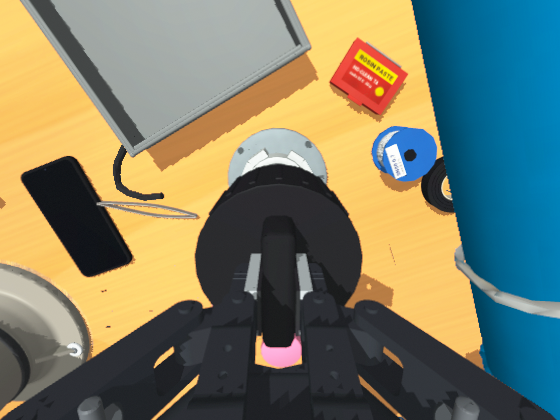

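The cover is lifted in the gripper. The crate's rim corners are at (134,156) and (310,47). The tin (370,78), spool (405,155) and tape (440,185) are all clear.

```bash
python3 - <<'E'
from h import *
p=camera_params('wrist')
for u,v in [(134,156),(310,47)]: print(at(p,u,v,.044).round(4))
E
python3 -m jog '[{"x":0.03,"y":-0.04,"z":0,"ax":0,"ay":0,"az":0},{"x":0.06,"y":-0.07,"z":0,"ax":0,"ay":0,"az":0},{"x":0.09,"y":-0.1,"z":0,"ax":0,"ay":0,"az":0},{"x":0.116,"y":-0.134,"z":0,"ax":0,"ay":0,"az":0},{"x":0.116,"y":-0.134,"z":0,"ax":0,"ay":0,"az":0},{"x":0.116,"y":-0.134,"z":0,"ax":0,"ay":0,"az":0},{"x":0.116,"y":-0.134,"z":0,"ax":0,"ay":0,"az":0}]'
python3 - <<'E'
from h import *
st();snap('wrist','w6.png')
E
```

```text
[0.3502 0.0732 0.044 ]
[0.5597 0.0498 0.044 ]
t: 8.35
eef_pos: [0.4151, 0.1272, 0.2253]
tool_rot: [-0.0, 0.89, 0.456, -0.001]
contact_force: [1.0, 0.2, -1.8]
gripper_width: 0.168
grasp_force: 79.0
t 8.35 p [0.4151 0.1272 0.2253] yawx 54.23 q [ 0.4   0.18 -0.91  2.06  0.17  0.98 -1.22] F [ 1.   0.2 -1.8] w 0.168 g 79.0
```

View pics/w6.png

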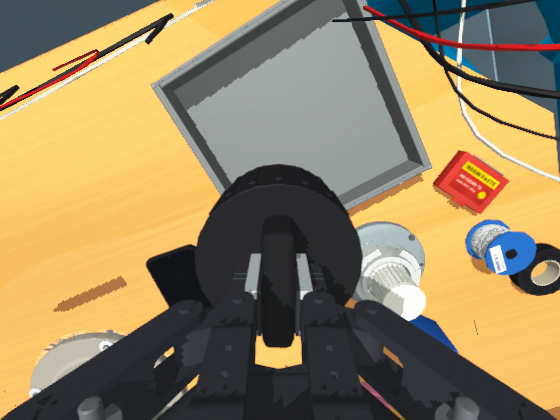

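Crate and cover are clear, and the cartridge stands in the well at about (405,300). The cover is above the near-right corner, so I lower it.

```bash
python3 -m jog '[{"x":0,"y":0,"z":0.04,"ax":0,"ay":0,"az":0},{"x":0,"y":0,"z":0.08,"ax":0,"ay":0,"az":0},{"x":0,"y":0,"z":0.11,"ax":0,"ay":0,"az":0},{"x":0,"y":0,"z":0.13,"ax":0,"ay":0,"az":0},{"x":0,"y":0,"z":0.14,"ax":0,"ay":0,"az":0},{"x":0,"y":0,"z":0.146,"ax":0,"ay":0,"az":0},{"x":0,"y":0,"z":0.146,"ax":0,"ay":0,"az":0},{"x":0,"y":0,"z":0.146,"ax":0,"ay":0,"az":0}]'
python3 - <<'E'
from h import *
st()
E
```

```text
t: 9.2
eef_pos: [0.4162, 0.1287, 0.0811]
tool_rot: [0.0, 0.89, 0.456, 0.001]
contact_force: [-0.3, 0.5, -1.8]
gripper_width: 0.168
grasp_force: 78.9
t 9.2 p [0.4162 0.1287 0.0811] yawx 54.27 q [ 0.22  0.42 -0.77  2.2   0.47  0.69 -1.51] F [-0.3  0.5 -1.8] w 0.168 g 78.9
```

```bash
python3 -m jog '[{"x":0,"y":0,"z":0.003,"ax":0,"ay":0,"az":0},{"x":0,"y":0,"z":0.005,"ax":0,"ay":0,"az":0},{"x":0,"y":0,"z":0.006,"ax":0,"ay":0,"az":0},{"x":0,"y":0,"z":0.006,"ax":0,"ay":0,"az":0}]'
python3 - <<'E'
from h import *
st()
E
```

```text
t: 9.6
eef_pos: [0.4163, 0.1284, 0.0761]
tool_rot: [0.001, 0.89, 0.456, 0.0]
contact_force: [-5.6, -4.3, 25.6]
gripper_width: 0.166
grasp_force: 82.9
t 9.6 p [0.4163 0.1284 0.0761] yawx 54.26 q [ 0.21  0.43 -0.76  2.2   0.48  0.68 -1.52] F [-5.6 -4.3 25.6] w 0.166 g 82.9
```

Cover is on the floor. Release it, raise and go above the cartridge, turning the tool to yaw 84°.

```bash
python3 -m jog '[{"x":0,"y":0,"z":-0.002,"ax":0,"ay":0,"az":0},{"x":0,"y":0,"z":-0.002,"ax":0,"ay":0,"az":0},{"x":0,"y":0,"z":-0.002,"ax":0,"ay":0,"az":0},{"x":0,"y":0,"z":-0.03,"ax":0,"ay":0,"az":0},{"x":0,"y":0,"z":-0.06,"ax":0,"ay":0,"az":0},{"x":0,"y":0,"z":-0.1,"ax":0,"ay":0,"az":0},{"x":0,"y":0,"z":-0.13,"ax":0,"ay":0,"az":0},{"x":0,"y":0,"z":-0.13,"ax":0,"ay":0,"az":0}]' 0.45 40
python3 - <<'E'
from h import *
st();print(plan(.4565,-.044,.2,84))
E
```

```text
t: 10.4
eef_pos: [0.4178, 0.1298, 0.2078]
tool_rot: [0.001, 0.89, 0.456, 0.003]
contact_force: [0.5, -0.4, -0.4]
gripper_width: 0.447
grasp_force: 0.0
t 10.4 p [0.4178 0.1298 0.2078] yawx 54.29 q [ 0.39  0.21 -0.92  2.08  0.21  0.94 -1.26] F [ 0.5 -0.4 -0.4] w 0.447 g 0.0
([-0.1185, 0.1328, 0.0079], [0.0062, -0.0035, -0.5186])
```

```bash
python3 -m jog '[{"x":-0.03,"y":0.035,"z":0,"ax":0,"ay":0,"az":-0.13},{"x":-0.06,"y":0.07,"z":0,"ax":0,"ay":0,"az":-0.26},{"x":-0.09,"y":0.1,"z":0,"ax":0,"ay":0,"az":-0.39},{"x":-0.1185,"y":0.133,"z":0.008,"ax":0.006,"ay":-0.003,"az":-0.52},{"x":-0.1185,"y":0.133,"z":0.008,"ax":0.006,"ay":-0.003,"az":-0.52},{"x":-0.1185,"y":0.133,"z":0.008,"ax":0.006,"ay":-0.003,"az":-0.52},{"x":-0.1185,"y":0.133,"z":0.008,"ax":0.006,"ay":-0.003,"az":-0.52},{"x":-0.1185,"y":0.133,"z":0.008,"ax":0.006,"ay":-0.003,"az":-0.52}]' 0.9
python3 - <<'E'
from h import *
st();im,p=snap('wrist','w7.png')
im,p=snap('top','top7.png')
a=cv2.imread('pics/w7.png');b=cv2.imread('pics/top7.png')[150:290,130:410]
cv2.imwrite('pics/c7.png',np.hstack([cv2.resize(a,(400,300)),cv2.resize(b,(400,200))[:, :] if 0 else np.vstack([cv2.resize(b,(400,200)),np.zeros((100,400,3),np.uint8)])]))
E
```

```text
t: 11.2
eef_pos: [0.4541, -0.0437, 0.1963]
tool_rot: [-0.002, 0.742, 0.671, -0.003]
contact_force: [-0.2, 0.3, 0.2]
gripper_width: 0.895
grasp_force: 0.0
t 11.2 p [ 0.4541 -0.0437  0.1963] yawx 84.22 q [ 0.74  0.27 -0.89  2.05  0.26  0.95 -0.39] F [-0.2  0.3  0.2] w 0.895 g 0.0
```

View pics/c7.png

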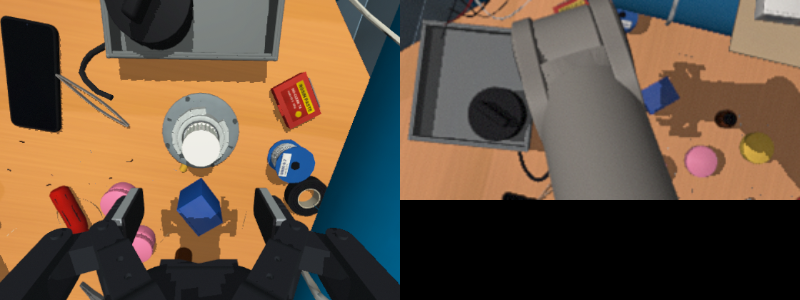

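Combined view: the cartridge's bright top is at about (201,150) in the left half, i.e. about (281,210) full-frame. The cover stands in the crate's near-right corner. I'll measure the disc precisely.

```bash
python3 - <<'E'
from h import *
im=cv2.imread('pics/w7.png');p=camera_params('wrist')
m=((im.min(2)>200)).astype(np.uint8);m[:150]=0;m[260:]=0;m[:,:230]=0;m[:,340:]=0
n,l,s,c=cv2.connectedComponentsWithStats(m);k=1+s[1:,4].argmax();print(s[k],c[k])
u,v=s[k][0]+s[k][2]/2,s[k][1]+s[k][3]/2
print(at(p,u,v,.094),plan(.4565,-.044,.065,84))
x=at(p,u,v,.094);print(plan(x[0],x[1],.066,84))
E
```

```text
[ 254  182   55   51 2118] [281.09490085 207.17799811]
[ 0.45618387 -0.04206805  0.094     ] ([0.0004, 0.0031, 0.1314], [-0.0062, 0.0015, 0.0037])
([0.0023, 0.0026, 0.1304], [-0.0062, 0.0015, 0.0037])
```

```bash
python3 -m jog '[{"x":0.0015,"y":0.003,"z":0.04,"ax":-0.006,"ay":0.001,"az":0.003},{"x":0.0015,"y":0.003,"z":0.08,"ax":-0.006,"ay":0.001,"az":0.003},{"x":0.0015,"y":0.003,"z":0.115,"ax":-0.006,"ay":0.001,"az":0.003},{"x":0.0015,"y":0.003,"z":0.131,"ax":-0.006,"ay":0.001,"az":0.003},{"x":0.0015,"y":0.003,"z":0.131,"ax":-0.006,"ay":0.001,"az":0.003},{"x":0.0015,"y":0.003,"z":0.131,"ax":-0.006,"ay":0.001,"az":0.003}]'
python3 -m jog '[{"x":0,"y":0,"z":0,"ax":0,"ay":0,"az":0},{"x":0,"y":0,"z":0,"ax":0,"ay":0,"az":0},{"x":0,"y":0,"z":0,"ax":0,"ay":0,"az":0},{"x":0,"y":0,"z":0,"ax":0,"ay":0,"az":0},{"x":0,"y":0,"z":0,"ax":0,"ay":0,"az":0}]' 0 50
python3 - <<'E'
from h import *
st()
E
```

```text
t: 11.9
eef_pos: [0.457, -0.0434, 0.0658]
tool_rot: [0.0, 0.743, 0.669, -0.0]
contact_force: [0.5, -0.4, 0.3]
gripper_width: 0.901
grasp_force: 0.0
t: 12.4
eef_pos: [0.4573, -0.0442, 0.0659]
tool_rot: [0.001, 0.744, 0.669, 0.0]
contact_force: [0.6, 0.7, 5.2]
gripper_width: 0.524
grasp_force: 50.8
t 12.4 p [ 0.4573 -0.0442  0.0659] yawx 83.91 q [ 0.58  0.48 -0.75  2.15  0.52  0.69 -0.63] F [0.6 0.7 5.2] w 0.524 g 50.8
```

```bash
python3 -m jog '[{"x":0,"y":0,"z":-0.02,"ax":0,"ay":0,"az":0},{"x":0,"y":0,"z":-0.05,"ax":0,"ay":0,"az":0},{"x":0,"y":0,"z":-0.09,"ax":0,"ay":0,"az":0},{"x":0,"y":0,"z":-0.12,"ax":0,"ay":0,"az":0},{"x":0,"y":0,"z":-0.12,"ax":0,"ay":0,"az":0},{"x":0,"y":0,"z":-0.12,"ax":0,"ay":0,"az":0}]'
python3 - <<'E'
from h import *
st();print(plan(.4229,.2311,.19,83.7))
E
```

```text
t: 13.0
eef_pos: [0.4564, -0.0446, 0.1851]
tool_rot: [0.0, 0.744, 0.668, -0.0]
contact_force: [0.8, -1.0, -2.0]
gripper_width: 0.52
grasp_force: 51.3
t 13.0 p [ 0.4564 -0.0446  0.1851] yawx 83.88 q [ 0.74  0.29 -0.89  2.06  0.29  0.92 -0.42] F [ 0.8 -1.  -2. ] w 0.52 g 51.3
([0.2705, -0.0627, -0.0052], [-0.0001, 0.0012, 0.0032])
```

```bash
python3 -m jog '[{"x":0.04,"y":-0.01,"z":-0.005,"ax":0,"ay":0,"az":0},{"x":0.08,"y":-0.02,"z":-0.005,"ax":0,"ay":0,"az":0},{"x":0.12,"y":-0.03,"z":-0.005,"ax":0,"ay":0,"az":0},{"x":0.16,"y":-0.04,"z":-0.005,"ax":0,"ay":0,"az":0},{"x":0.2,"y":-0.05,"z":-0.005,"ax":0,"ay":0,"az":0},{"x":0.24,"y":-0.06,"z":-0.005,"ax":0,"ay":0,"az":0},{"x":0.27,"y":-0.063,"z":-0.005,"ax":0,"ay":0,"az":0},{"x":0.27,"y":-0.063,"z":-0.005,"ax":0,"ay":0,"az":0},{"x":0.27,"y":-0.063,"z":-0.005,"ax":0,"ay":0,"az":0},{"x":0.27,"y":-0.063,"z":-0.005,"ax":0,"ay":0,"az":0}]'
python3 - <<'E'
from h import *
st();print(plan(.4229,.2311,.033,83.7));snap('wrist','w8.png')
E
```

```text
t: 14.0
eef_pos: [0.4221, 0.2295, 0.1889]
tool_rot: [-0.0, 0.744, 0.668, -0.002]
contact_force: [-0.7, -0.2, -1.3]
gripper_width: 0.524
grasp_force: 51.3
t 14.0 p [0.4221 0.2295 0.1889] yawx 83.86 q [ 0.19  0.36 -0.97  2.    0.36  0.97 -1.07] F [-0.7 -0.2 -1.3] w 0.524 g 51.3
([0.0021, 0.001, 0.1559], [-0.0026, 0.0023, 0.0028])
```

View pics/w8.png

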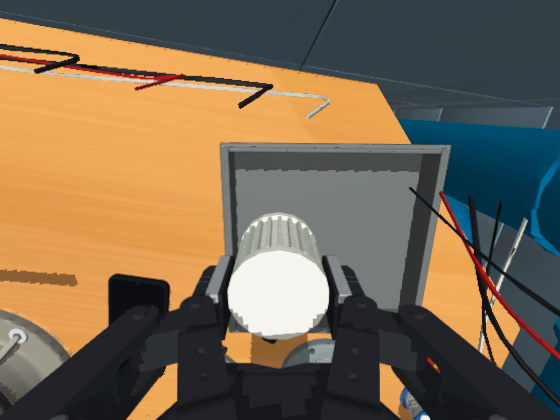

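The cartridge is held upright over the crate's near-left area, and the rim is visible from (220,145) to (450,145). I lower it.

```bash
python3 -m jog '[{"x":0.002,"y":0.001,"z":0.04,"ax":0,"ay":0,"az":0},{"x":0.002,"y":0.001,"z":0.08,"ax":0,"ay":0,"az":0},{"x":0.002,"y":0.001,"z":0.12,"ax":0,"ay":0,"az":0},{"x":0.002,"y":0.001,"z":0.14,"ax":0,"ay":0,"az":0},{"x":0.002,"y":0.001,"z":0.15,"ax":0,"ay":0,"az":0},{"x":0.002,"y":0.001,"z":0.15,"ax":0,"ay":0,"az":0},{"x":0.002,"y":0.001,"z":0.15,"ax":0,"ay":0,"az":0}]'
python3 -m jog '[{"x":0,"y":0,"z":0.003,"ax":0,"ay":0,"az":0},{"x":0,"y":0,"z":0.006,"ax":0,"ay":0,"az":0},{"x":0,"y":0,"z":0.009,"ax":0,"ay":0,"az":0},{"x":0,"y":0,"z":0.009,"ax":0,"ay":0,"az":0}]'
```

```text
t: 14.75
eef_pos: [0.4244, 0.233, 0.0411]
tool_rot: [0.0, 0.744, 0.668, 0.0]
contact_force: [0.4, 0.9, -0.8]
gripper_width: 0.525
grasp_force: 51.4
t: 15.15
eef_pos: [0.4236, 0.2328, 0.0311]
tool_rot: [0.0, 0.744, 0.669, -0.0]
contact_force: [-1.0, -0.5, -1.9]
gripper_width: 0.521
grasp_force: 51.4
```

```bash
python3 -m jog '[{"x":0,"y":0,"z":0.001,"ax":0,"ay":0,"az":0},{"x":0,"y":0,"z":0.002,"ax":0,"ay":0,"az":0},{"x":0,"y":0,"z":0.002,"ax":0,"ay":0,"az":0}]'
python3 -m jog '[{"x":0,"y":0,"z":0.001,"ax":0,"ay":0,"az":0},{"x":0,"y":0,"z":0.002,"ax":0,"ay":0,"az":0},{"x":0,"y":0,"z":0.002,"ax":0,"ay":0,"az":0}]'
```

```text
t: 15.45
eef_pos: [0.4237, 0.2331, 0.0297]
tool_rot: [0.0, 0.744, 0.669, -0.0]
contact_force: [-1.9, -1.2, 7.0]
gripper_width: 0.523
grasp_force: 52.3
t: 15.75
eef_pos: [0.4237, 0.2331, 0.0296]
tool_rot: [0.001, 0.743, 0.669, -0.0]
contact_force: [-8.3, -7.2, 33.8]
gripper_width: 0.523
grasp_force: 55.2
```

```bash
python3 -m jog '[{"x":0,"y":0,"z":-0.002,"ax":0,"ay":0,"az":0},{"x":0,"y":0,"z":-0.002,"ax":0,"ay":0,"az":0},{"x":0,"y":0,"z":-0.002,"ax":0,"ay":0,"az":0},{"x":0,"y":0,"z":-0.03,"ax":0,"ay":0,"az":0},{"x":0,"y":0,"z":-0.07,"ax":0,"ay":0,"az":0},{"x":0,"y":0,"z":-0.11,"ax":0,"ay":0,"az":0},{"x":0,"y":0,"z":-0.15,"ax":0,"ay":0,"az":0},{"x":0,"y":0,"z":-0.17,"ax":0,"ay":0,"az":0},{"x":0,"y":0,"z":-0.17,"ax":0,"ay":0,"az":0}]' 0.68
python3 - <<'E'
from h import *
st();print(plan(.45,-.23,.22,84))
E
python3 -m jog '[{"x":-0.05,"y":0.005,"z":0,"ax":0,"ay":0,"az":0},{"x":-0.1,"y":0.01,"z":0,"ax":0,"ay":0,"az":0},{"x":-0.15,"y":0.015,"z":-0.02,"ax":0,"ay":0,"az":0},{"x":-0.2,"y":0.02,"z":-0.02,"ax":0,"ay":0,"az":0},{"x":-0.25,"y":0.02,"z":-0.02,"ax":0,"ay":0,"az":0},{"x":-0.3,"y":0.02,"z":-0.02,"ax":0,"ay":0,"az":0},{"x":-0.35,"y":0.01,"z":-0.02,"ax":0,"ay":0,"az":0},{"x":-0.4,"y":0,"z":-0.02,"ax":0,"ay":0,"az":0},{"x":-0.45,"y":-0.02,"z":-0.02,"ax":0,"ay":0,"az":0},{"x":-0.458,"y":-0.02,"z":-0.02,"ax":0,"ay":0,"az":0},{"x":-0.458,"y":-0.02,"z":-0.02,"ax":0,"ay":0,"az":0},{"x":-0.458,"y":-0.02,"z":-0.02,"ax":0,"ay":0,"az":0}]' 0.9
cat >> h.py <<'E'
def blob(im,kind,box=None):
    hsv=cv2.cvtColor(im,cv2.COLOR_RGB2HSV)
    lo,hi={'blue':((108,120,40),(130,255,255)),'yellow':((23,150,60),(34,255,255)),'orange':((4,200,120),(14,255,255))}[kind]
    m=cv2.inRange(hsv,lo,hi)
    n,l,s,c=cv2.connectedComponentsWithStats(m)
    return [(s[k].tolist(),c[k].round(1).tolist(),(l==k).astype(np.uint8)) for k in np.argsort(-s[1:,4])[:4]+1 if s[k][4]>60]
E
python3 - <<'E'
from h import *
st();im,p=snap('wrist','w9.png')
for k in('blue','yellow'):
    for b in blob(im,k): print(k,b[0],b[1])
hsv=cv2.cvtColor(im,cv2.COLOR_RGB2HSV)
u,v=proj(p,[.449,-.159,.06]).astype(int);print(u,v,hsv[v,u],im[v,u])
E
```

```text
t: 16.65
eef_pos: [0.4253, 0.2341, 0.1998]
tool_rot: [0.001, 0.744, 0.668, 0.002]
contact_force: [0.3, -0.5, -0.2]
gripper_width: 0.678
grasp_force: 0.0
t 16.65 p [0.4253 0.2341 0.1998] yawx 83.89 q [ 0.2   0.35 -0.98  1.99  0.35  0.98 -1.06] F [ 0.3 -0.5 -0.2] w 0.678 g 0.0
([-0.4588, 0.074, -0.0209], [0.0041, -0.0022, -0.0019])
t: 17.85
eef_pos: [0.355, -0.2198, 0.2165]
tool_rot: [-0.001, 0.744, 0.668, -0.0]
contact_force: [-0.6, 0.9, 1.1]
gripper_width: 0.899
grasp_force: 0.0
t 17.85 p [ 0.355  -0.2198  0.2165] yawx 83.9 q [ 1.16  0.13 -0.8   2.11  0.12  0.95  0.19] F [-0.6  0.9  1.1] w 0.899 g 0.0
blue [321, 83, 78, 78, 3436] [360.2, 121.4]
yellow [225, 250, 45, 51, 1843] [247.7, 275.5]
370 121 [110 166 152] [ 53  85 152]
```

```bash
cat >> h.py <<'E'
from scipy.optimize import minimize
def fitsil(p,mask,pts,x0):
    """fit x,y,yaw of a body with hull points pts (z from desk) by silhouette overlap"""
    def iou(v):
        c,s=np.cos(v[2]),np.sin(v[2])
        q=np.array([proj(p,[v[0]+c*a-s*b,v[1]+s*a+c*b,z]) for a,b,z in pts])
        h=cv2.convexHull((q*16).astype(np.int32));m=np.zeros_like(mask);cv2.fillConvexPoly(m,h,1,shift=4)
        return 1-(m&mask).sum()/max(1,(m|mask).sum())
    best=None
    for y0 in x0[2]:
        s0=np.array([x0[0],x0[1],y0]);sim=np.vstack([s0]+[s0+d for d in np.diag([.01,.01,.2])])
        r=minimize(iou,s0,method='Nelder-Mead',options=dict(initial_simplex=sim,xatol=1e-4,fatol=1e-4))
        if best is None or r.fun<best.fun: best=r
    return best.x.round(4),round(best.fun,3)
def boxpts(a,b,h): return [(sx*a/2,sy*b/2,z) for sx in(-1,1) for sy in(-1,1) for z in(0,h)]
def cylpts(d,h,z0=0): return [(d/2*np.cos(t),d/2*np.sin(t),z) for t in np.linspace(0,6.28,24) for z in(z0,h)]
E
python3 - <<'E'
from h import *
im=cv2.imread('pics/w9.png')[:,:,::-1].copy();p=camera_params('wrist')
hsv=cv2.cvtColor(im,cv2.COLOR_RGB2HSV)
m=cv2.inRange(hsv,(100,90,20),(135,255,255));n,l,s,c=cv2.connectedComponentsWithStats(m);k=l[121,370];print(s[k])
m=(l==k).astype(np.uint8);m=cv2.morphologyEx(m,cv2.MORPH_CLOSE,np.ones((7,7)))
print(fitsil(p,m,boxpts(.046,.058,.06),(.449,-.159,[-.8,-.3,.2,.7])))
b=blob(im,'yellow')[0];print('yellow',fitsil(p,b[2],cylpts(.057,.036),(.3446,-.3365,[0])))
im2,p2=snap('top','top9.png');hsv=cv2.cvtColor(im2,cv2.COLOR_RGB2HSV)
for b in blob(im2,'yellow'): print(b[:2], at(p2,*b[1],.036).round(4))
E
```

```text
[ 321   82   78   79 3525]
(array([ 0.4422, -0.1587,  0.5117]), np.float64(0.062))
yellow (array([ 0.3047, -0.3318,  0.4965]), np.float64(0.126))
```

```bash
python3 - <<'E'
from h import *
st();print(plan(.446,-.159,.2,119))
E
```

```text
t 17.95 p [ 0.3558 -0.2189  0.2169] yawx 84.06 q [ 1.16  0.13 -0.8   2.11  0.12  0.95  0.19] F [0.3 0.5 0.5] w 0.903 g 0.0
([0.0689, 0.0836, 0.0169], [-0.0009, -0.0008, -0.6098])
```

```bash
python3 -m jog '[{"x":0.02,"y":0.03,"z":0,"ax":0,"ay":0,"az":-0.13},{"x":0.04,"y":0.06,"z":0,"ax":0,"ay":0,"az":-0.26},{"x":0.06,"y":0.08,"z":0.01,"ax":0,"ay":0,"az":-0.39},{"x":0.069,"y":0.084,"z":0.017,"ax":0,"ay":0,"az":-0.52},{"x":0.069,"y":0.084,"z":0.017,"ax":0,"ay":0,"az":-0.61},{"x":0.069,"y":0.084,"z":0.017,"ax":0,"ay":0,"az":-0.61},{"x":0.069,"y":0.084,"z":0.017,"ax":0,"ay":0,"az":-0.61},{"x":0.069,"y":0.084,"z":0.017,"ax":0,"ay":0,"az":-0.61}]'
python3 - <<'E'
from h import *
st();im,p=snap('wrist','w10.png')
hsv=cv2.cvtColor(im,cv2.COLOR_RGB2HSV)
m=cv2.inRange(hsv,(100,90,20),(135,255,255));n,l,s,c=cv2.connectedComponentsWithStats(m)
u,v=proj(p,[.446,-.159,.06]).astype(int);k=l[v,u];print(u,v,k,s[k])
m=(l==k).astype(np.uint8);m=cv2.morphologyEx(m,cv2.MORPH_CLOSE,np.ones((7,7)))
r=fitsil(p,m,boxpts(.046,.058,.06),(.446,-.159,[.2,.5,.8]));print(r);x=r[0]
print(plan(x[0],x[1],.04,np.degrees(x[2])+90))
E
```

```text
t: 18.75
eef_pos: [0.4463, -0.1605, 0.2005]
tool_rot: [0.0, 0.509, 0.861, -0.0]
contact_force: [-0.0, -0.2, 0.2]
gripper_width: 0.904
grasp_force: 0.0
t 18.75 p [ 0.4463 -0.1605  0.2005] yawx 118.78 q [ 1.01  0.31 -0.92  2.01  0.3   0.97  0.44] F [-0.  -0.2  0.2] w 0.904 g 0.0
278 196 1 [ 251  158   48   65 2985]
(array([ 0.4418, -0.159 ,  0.5219]), np.float64(0.076))
([0.0036, -0.003, 0.1605], [-0.0006, 0.0005, -0.0194])
```

```bash
python3 -m jog '[{"x":0.003,"y":-0.003,"z":0.04,"ax":0,"ay":0,"az":-0.02},{"x":0.003,"y":-0.003,"z":0.08,"ax":0,"ay":0,"az":-0.02},{"x":0.003,"y":-0.003,"z":0.12,"ax":0,"ay":0,"az":-0.02},{"x":0.003,"y":-0.003,"z":0.15,"ax":0,"ay":0,"az":-0.02},{"x":0.003,"y":-0.003,"z":0.17,"ax":0,"ay":0,"az":-0.02},{"x":0.003,"y":-0.003,"z":0.171,"ax":0,"ay":0,"az":-0.02},{"x":0.003,"y":-0.003,"z":0.171,"ax":0,"ay":0,"az":-0.02}]'
python3 -m jog '[{"x":0,"y":0,"z":0,"ax":0,"ay":0,"az":0},{"x":0,"y":0,"z":0,"ax":0,"ay":0,"az":0},{"x":0,"y":0,"z":0,"ax":0,"ay":0,"az":0},{"x":0,"y":0,"z":0,"ax":0,"ay":0,"az":0},{"x":0,"y":0,"z":0,"ax":0,"ay":0,"az":0}]' 0 40
python3 -m jog '[{"x":0,"y":0,"z":-0.02,"ax":0,"ay":0,"az":0},{"x":0,"y":0,"z":-0.06,"ax":0,"ay":0,"az":0},{"x":0,"y":0,"z":-0.1,"ax":0,"ay":0,"az":0},{"x":0,"y":0,"z":-0.14,"ax":0,"ay":0,"az":0},{"x":0,"y":0,"z":-0.16,"ax":0,"ay":0,"az":0},{"x":0,"y":0,"z":-0.16,"ax":0,"ay":0,"az":0}]'
python3 - <<'E'
from h import *
C=R.from_euler('z',-6.3,degrees=True)
w=np.array([.466,.166,0])+C.apply([.055,-.055,0]);print(w)
st();print(plan(w[0],w[1],.19,83.7))
E
```

```text
t: 19.5
eef_pos: [0.4423, -0.1595, 0.0297]
tool_rot: [-0.0, 0.5, 0.866, -0.0]
contact_force: [1.1, -0.4, -0.1]
gripper_width: 0.902
grasp_force: 0.0
t: 20.0
eef_pos: [0.443, -0.16, 0.0307]
tool_rot: [0.001, 0.5, 0.866, -0.0]
contact_force: [-2.3, -0.2, 6.6]
gripper_width: 0.534
grasp_force: 40.7
t: 20.6
eef_pos: [0.4441, -0.16, 0.1928]
tool_rot: [0.003, 0.5, 0.866, -0.0]
contact_force: [0.5, -0.2, -0.8]
gripper_width: 0.536
grasp_force: 41.4
[0.51463247 0.10529676 0.        ]
t 20.6 p [ 0.4441 -0.16    0.1928] yawx 119.98 q [ 1.02  0.31 -0.93  2.02  0.32  0.95  0.44] F [ 0.5 -0.2 -0.8] w 0.536 g 41.4
([0.1946, 0.1936, 0.0021], [0.0045, 0.0051, 0.6332])
```

```bash
python3 -m jog '[{"x":0.03,"y":0.03,"z":0,"ax":0,"ay":0,"az":0.1},{"x":0.06,"y":0.06,"z":0,"ax":0,"ay":0,"az":0.2},{"x":0.09,"y":0.09,"z":0,"ax":0,"ay":0,"az":0.3},{"x":0.12,"y":0.12,"z":0,"ax":0,"ay":0,"az":0.4},{"x":0.15,"y":0.15,"z":0,"ax":0,"ay":0,"az":0.5},{"x":0.18,"y":0.18,"z":0,"ax":0,"ay":0,"az":0.6},{"x":0.195,"y":0.194,"z":0,"ax":0.004,"ay":0.005,"az":0.633},{"x":0.195,"y":0.194,"z":0,"ax":0.004,"ay":0.005,"az":0.633},{"x":0.195,"y":0.194,"z":0,"ax":0.004,"ay":0.005,"az":0.633},{"x":0.195,"y":0.194,"z":0,"ax":0.004,"ay":0.005,"az":0.633},{"x":0.195,"y":0.194,"z":0,"ax":0.004,"ay":0.005,"az":0.633}]'
python3 - <<'E'
from h import *
st();print(plan(.5146,.1053,.036,83.7))
E
```

```text
t: 21.7
eef_pos: [0.5123, 0.1047, 0.1888]
tool_rot: [-0.003, 0.745, 0.667, -0.001]
contact_force: [-0.3, 0.1, -0.3]
gripper_width: 0.536
grasp_force: 41.3
t 21.7 p [0.5123 0.1047 0.1888] yawx 83.64 q [ 0.36  0.4  -0.84  1.91  0.34  0.99 -0.74] F [-0.3  0.1 -0.3] w 0.536 g 41.3
([0.0005, 0.0032, 0.1528], [-0.0062, -0.002, -0.0011])
```

```bash
python3 -m jog '[{"x":0,"y":0.003,"z":0.04,"ax":-0.005,"ay":0,"az":0},{"x":0,"y":0.003,"z":0.08,"ax":-0.005,"ay":0,"az":0},{"x":0,"y":0.003,"z":0.115,"ax":-0.005,"ay":0,"az":0},{"x":0,"y":0.003,"z":0.14,"ax":-0.005,"ay":0,"az":0},{"x":0,"y":0.003,"z":0.149,"ax":-0.005,"ay":0,"az":0},{"x":0,"y":0.003,"z":0.149,"ax":-0.005,"ay":0,"az":0}]'
python3 -m jog '[{"x":0,"y":0,"z":0.001,"ax":0,"ay":0,"az":0},{"x":0,"y":0,"z":0.003,"ax":0,"ay":0,"az":0},{"x":0,"y":0,"z":0.004,"ax":0,"ay":0,"az":0},{"x":0,"y":0,"z":0.004,"ax":0,"ay":0,"az":0}]'
```

```text
t: 22.3
eef_pos: [0.5141, 0.1058, 0.0395]
tool_rot: [-0.002, 0.745, 0.667, -0.0]
contact_force: [-0.9, 0.3, -0.8]
gripper_width: 0.533
grasp_force: 41.4
t: 22.7
eef_pos: [0.5151, 0.1066, 0.0368]
tool_rot: [-0.001, 0.745, 0.667, 0.001]
contact_force: [-0.1, 0.1, -1.6]
gripper_width: 0.53
grasp_force: 41.4
```

```bash
python3 -m jog '[{"x":0,"y":0,"z":0.001,"ax":0,"ay":0,"az":0},{"x":0,"y":0,"z":0.002,"ax":0,"ay":0,"az":0},{"x":0,"y":0,"z":0.002,"ax":0,"ay":0,"az":0}]'
python3 -m jog '[{"x":0,"y":0,"z":-0.001,"ax":0,"ay":0,"az":0},{"x":0,"y":0,"z":-0.001,"ax":0,"ay":0,"az":0},{"x":0,"y":0,"z":-0.001,"ax":0,"ay":0,"az":0},{"x":0,"y":0,"z":-0.02,"ax":0,"ay":0,"az":0},{"x":0,"y":0,"z":-0.06,"ax":0,"ay":0,"az":0},{"x":0,"y":0,"z":-0.11,"ax":0,"ay":0,"az":0},{"x":0,"y":0,"z":-0.16,"ax":0,"ay":0,"az":0},{"x":0,"y":0,"z":-0.16,"ax":0,"ay":0,"az":0}]' 0.68
python3 - <<'E'
from h import *
st();print(plan(.40,-.27,.2,84))
E
```

```text
t: 23.0
eef_pos: [0.5151, 0.1069, 0.0357]
tool_rot: [-0.001, 0.745, 0.668, 0.001]
contact_force: [-5.1, -1.6, 15.2]
gripper_width: 0.532
grasp_force: 43.3
t: 23.8
eef_pos: [0.5185, 0.1081, 0.2005]
tool_rot: [0.001, 0.745, 0.668, 0.006]
contact_force: [0.1, 0.5, -0.3]
gripper_width: 0.68
grasp_force: 0.0
t 23.8 p [0.5185 0.1081 0.2005] yawx 83.75 q [ 0.37  0.39 -0.85  1.9   0.34  1.   -0.74] F [ 0.1  0.5 -0.3] w 0.68 g 0.0
([-0.3888, -0.0766, -0.0027], [0.0097, -0.0064, -0.0043])
```

```bash
python3 - <<'E'
from h import *
p=camera_params('top')
for z in(.2,.3,.4): print(z,at(p,361,185,z).round(3),at(p,500,220,z).round(3))
E
python3 -m jog '[{"x":-0.04,"y":-0.008,"z":0,"ax":0,"ay":0,"az":0},{"x":-0.08,"y":-0.016,"z":0,"ax":0,"ay":0,"az":0},{"x":-0.12,"y":-0.024,"z":0,"ax":0.01,"ay":-0.006,"az":0},{"x":-0.16,"y":-0.032,"z":0,"ax":0.01,"ay":-0.006,"az":0},{"x":-0.2,"y":-0.04,"z":0,"ax":0.01,"ay":-0.006,"az":0},{"x":-0.24,"y":-0.048,"z":0,"ax":0.01,"ay":-0.006,"az":0},{"x":-0.28,"y":-0.056,"z":0,"ax":0.01,"ay":-0.006,"az":0},{"x":-0.32,"y":-0.07,"z":0,"ax":0.01,"ay":-0.006,"az":0}]'
python3 - <<'E'
from h import *
st();im,p=snap('wrist','w11.png')
print('bottle px',proj(p,[.4,-.272,.068]),'yellow',proj(p,[.3446,-.3365,.036]))
for b in blob(im,'yellow'): print(b[:2])
E
```

```text
0.2 [ 0.499 -0.255  0.2  ] [ 0.418 -0.555  0.2  ]
0.3 [ 0.487 -0.233  0.3  ] [ 0.415 -0.496  0.3  ]
0.4 [ 0.474 -0.211  0.4  ] [ 0.413 -0.437  0.4  ]
t: 24.6
eef_pos: [0.41, -0.2058, 0.1931]
tool_rot: [-0.003, 0.745, 0.668, -0.004]
contact_force: [1.3, -0.5, -0.2]
gripper_width: 0.68
grasp_force: 0.0
t 24.6 p [ 0.41   -0.2058  0.1931] yawx 83.76 q [ 1.    0.25 -0.77  2.05  0.22  0.93  0.01] F [ 1.3 -0.5 -0.2] w 0.68 g 0.0
bottle px [277.19769622 266.55051391] yellow [236.42923971 306.61141027]
([213, 285, 14, 40, 236], [220.9, 306.2])
```

```bash
python3 - <<'E'
from h import *
im=cv2.imread('pics/w11.png');p=camera_params('wrist')
v=im[215:315,225:335].max(2)
print(np.percentile(v,[1,5,10,20,50]))
m=(v<70).astype(np.uint8);n,l,s,c=cv2.connectedComponentsWithStats(m)
for k in range(1,n):
    if s[k][4]>40: print(s[k],c[k]+[225,215])
big=cv2.resize(np.clip(im[190:330,180:380].astype(float)*1.6,0,255).astype(np.uint8),(800,560),interpolation=cv2.INTER_CUBIC);cv2.imwrite('pics/c11.png',big)
E
```

```text
[ 26.  66. 119. 128. 214.]
[ 38  26  26  21 248] [275.09677419 248.75806452]
[ 40  49  24  21 381] [276.36220472 273.43832021]
```

View pics/c11.png

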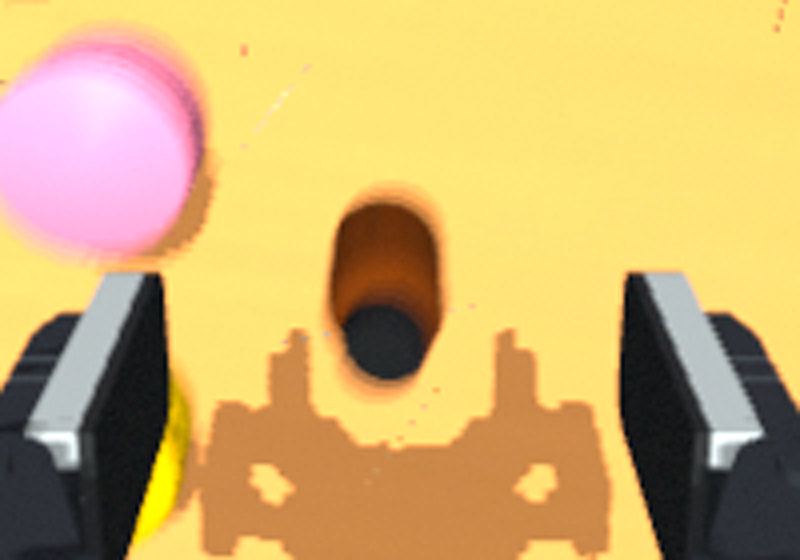

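The crop shows the bottle's black cap at (386,342), i.e. full-frame (276.5,275.5), centred between the pads. A pink look-alike lies upper left and the yellow tub is partly hidden on the left. Now that the arm has settled, I measure the cap again.

```bash
python3 - <<'E'
from h import *
p0=camera_params('wrist')
im,p=snap('wrist','w12.png');im=im[:,:,::-1]
m=(im.max(2)<70).astype(np.uint8);m[:215]=0;m[315:]=0;m[:,:245]=0;m[:,310:]=0
n,l,s,c=cv2.connectedComponentsWithStats(m)
for k in range(1,n):
    if s[k][4]>80:
        print(s[k],c[k]); x=at(p,*c[k],.068); print(x)
        print(plan(x[0],x[1],.042,84))
E
```

```text
[268 230  28  25 351] [281.48433048 239.11111111]
[ 0.40229221 -0.24991314  0.068     ]
([-0.0397, 0.0021, 0.1505], [-0.0136, 0.0045, -0.0137])
[268 253  27  25 466] [281.24892704 264.8111588 ]
[ 0.39889714 -0.27735172  0.068     ]
([-0.0673, 0.0019, 0.1506], [-0.0136, 0.0045, -0.0137])
```

```bash
python3 -m jog '[{"x":-0.03,"y":0.002,"z":0,"ax":-0.007,"ay":0.002,"az":0},{"x":-0.067,"y":0.002,"z":0,"ax":-0.013,"ay":0.004,"az":0},{"x":-0.067,"y":0.002,"z":0.02,"ax":-0.013,"ay":0.004,"az":0},{"x":-0.067,"y":0.002,"z":0.05,"ax":-0.013,"ay":0.004,"az":0},{"x":-0.067,"y":0.002,"z":0.09,"ax":-0.013,"ay":0.004,"az":0},{"x":-0.067,"y":0.002,"z":0.09,"ax":-0.013,"ay":0.004,"az":0},{"x":-0.067,"y":0.002,"z":0.09,"ax":-0.013,"ay":0.004,"az":0}]' 0.7
python3 - <<'E'
from h import *
st();print(plan(.3989,-.2774,.019,84))
E
```

```text
t: 25.4
eef_pos: [0.4042, -0.2703, 0.1035]
tool_rot: [-0.0, 0.744, 0.668, 0.001]
contact_force: [0.8, 0.1, 0.1]
gripper_width: 0.7
grasp_force: 0.0
t 25.4 p [ 0.4042 -0.2703  0.1035] yawx 83.82 q [ 1.01  0.42 -0.66  2.08  0.37  0.76  0.01] F [0.8 0.1 0.1] w 0.7 g 0.0
([-0.0078, -0.0046, 0.0845], [0.001, -0.0025, -0.0031])
```

```bash
python3 -m jog '[{"x":-0.008,"y":-0.004,"z":0,"ax":0,"ay":0,"az":0},{"x":-0.008,"y":-0.004,"z":0,"ax":0,"ay":0,"az":0},{"x":-0.008,"y":-0.004,"z":0.0,"ax":0,"ay":0,"az":0},{"x":-0.008,"y":-0.004,"z":0.04,"ax":0,"ay":0,"az":0},{"x":-0.008,"y":-0.004,"z":0.07,"ax":0,"ay":0,"az":0},{"x":-0.008,"y":-0.004,"z":0.084,"ax":0,"ay":0,"az":0},{"x":-0.008,"y":-0.004,"z":0.084,"ax":0,"ay":0,"az":0}]' 0.7
python3 -m jog '[{"x":0,"y":0,"z":0,"ax":0,"ay":0,"az":0},{"x":0,"y":0,"z":0,"ax":0,"ay":0,"az":0},{"x":0,"y":0,"z":0,"ax":0,"ay":0,"az":0},{"x":0,"y":0,"z":0,"ax":0,"ay":0,"az":0},{"x":0,"y":0,"z":0,"ax":0,"ay":0,"az":0}]' 0 35
python3 -m jog '[{"x":0,"y":0,"z":-0.02,"ax":0,"ay":0,"az":0},{"x":0,"y":0,"z":-0.06,"ax":0,"ay":0,"az":0},{"x":0,"y":0,"z":-0.1,"ax":0,"ay":0,"az":0},{"x":0,"y":0,"z":-0.14,"ax":0,"ay":0,"az":0},{"x":0,"y":0,"z":-0.17,"ax":0,"ay":0,"az":0},{"x":0,"y":0,"z":-0.17,"ax":0,"ay":0,"az":0},{"x":0,"y":0,"z":-0.17,"ax":0,"ay":0,"az":0}]'
python3 - <<'E'
from h import *
C=R.from_euler('z',-6.3,degrees=True)
w=np.array([.466,.166,0])+C.apply([.06,.003,0]);print(w)
st();print(plan(w[0],w[1],.19,83.7))
E
```

```text
t: 26.1
eef_pos: [0.3988, -0.2781, 0.0185]
tool_rot: [-0.001, 0.744, 0.668, 0.001]
contact_force: [0.2, 0.1, 1.1]
gripper_width: 0.703
grasp_force: 0.0
t: 26.6
eef_pos: [0.4004, -0.2793, 0.0209]
tool_rot: [0.002, 0.745, 0.667, 0.001]
contact_force: [-0.4, 0.5, 7.1]
gripper_width: 0.366
grasp_force: 34.6
t: 27.3
eef_pos: [0.3991, -0.2793, 0.1903]
tool_rot: [0.002, 0.745, 0.667, 0.001]
contact_force: [-0.0, 0.0, -0.3]
gripper_width: 0.362
grasp_force: 35.1
[0.52596686 0.16239782 0.        ]
t 27.3 p [ 0.3991 -0.2793  0.1903] yawx 83.72 q [ 1.12  0.3  -0.74  2.    0.25  0.93  0.14] F [-0.   0.  -0.3] w 0.362 g 35.1
([0.4529, 0.0778, 0.0002], [0.0037, 0.0008, 0.0004])
```

```bash
python3 -m jog '[{"x":0.04,"y":0.007,"z":0,"ax":0,"ay":0,"az":0},{"x":0.08,"y":0.014,"z":0,"ax":0,"ay":0,"az":0},{"x":0.12,"y":0.021,"z":0,"ax":0,"ay":0,"az":0},{"x":0.16,"y":0.028,"z":0,"ax":0,"ay":0,"az":0},{"x":0.2,"y":0.035,"z":0,"ax":0,"ay":0,"az":0},{"x":0.24,"y":0.042,"z":0,"ax":0,"ay":0,"az":0},{"x":0.28,"y":0.049,"z":0,"ax":0,"ay":0,"az":0},{"x":0.32,"y":0.056,"z":0,"ax":0,"ay":0,"az":0},{"x":0.36,"y":0.063,"z":0,"ax":0,"ay":0,"az":0},{"x":0.4,"y":0.07,"z":0,"ax":0,"ay":0,"az":0},{"x":0.43,"y":0.076,"z":0,"ax":0,"ay":0,"az":0},{"x":0.453,"y":0.078,"z":0,"ax":0.003,"ay":0,"az":0}]'
python3 -m jog '[{"x":0,"y":0,"z":0,"ax":0,"ay":0,"az":0},{"x":0,"y":0,"z":0,"ax":0,"ay":0,"az":0},{"x":0,"y":0,"z":0,"ax":0,"ay":0,"az":0},{"x":0,"y":0,"z":0,"ax":0,"ay":0,"az":0}]'
python3 - <<'E'
from h import *
st();print(plan(.526,.1624,.03,83.7))
im,p=snap('wrist','w13.png')
x=proj(p,get_obs()['eef_pos']);print(x)
E
```

```text
t: 28.5
eef_pos: [0.5252, 0.1652, 0.1885]
tool_rot: [-0.002, 0.744, 0.668, -0.001]
contact_force: [0.4, -0.1, -0.8]
gripper_width: 0.369
grasp_force: 35.1
t: 28.9
eef_pos: [0.5257, 0.1614, 0.1896]
tool_rot: [-0.001, 0.745, 0.667, -0.001]
contact_force: [-0.5, 0.7, -1.1]
gripper_width: 0.367
grasp_force: 35.1
t 28.9 p [0.5257 0.1614 0.1896] yawx 83.65 q [ 0.26  0.45 -0.85  1.86  0.39  1.02 -0.87] F [-0.5  0.7 -1.1] w 0.367 g 35.1
([0.001, 0.0005, 0.1596], [-0.0014, 0.0001, -0.0008])
[279.24555338 269.65929728]
```

```bash
python3 -m jog '[{"x":0.001,"y":0,"z":0.04,"ax":0,"ay":0,"az":0},{"x":0.001,"y":0,"z":0.08,"ax":0,"ay":0,"az":0},{"x":0.001,"y":0,"z":0.12,"ax":0,"ay":0,"az":0},{"x":0.001,"y":0,"z":0.15,"ax":0,"ay":0,"az":0},{"x":0.001,"y":0,"z":0.159,"ax":0,"ay":0,"az":0},{"x":0.001,"y":0,"z":0.16,"ax":0,"ay":0,"az":0},{"x":0.001,"y":0,"z":0.16,"ax":0,"ay":0,"az":0}]'
python3 -m jog '[{"x":0,"y":0,"z":0.001,"ax":0,"ay":0,"az":0},{"x":0,"y":0,"z":0.003,"ax":0,"ay":0,"az":0},{"x":0,"y":0,"z":0.004,"ax":0,"ay":0,"az":0},{"x":0,"y":0,"z":0.004,"ax":0,"ay":0,"az":0}]'
```

```text
t: 29.65
eef_pos: [0.5268, 0.1645, 0.0314]
tool_rot: [-0.0, 0.745, 0.667, 0.001]
contact_force: [0.2, -0.3, -0.3]
gripper_width: 0.371
grasp_force: 35.1
t: 30.05
eef_pos: [0.526, 0.1641, 0.0263]
tool_rot: [-0.0, 0.745, 0.667, 0.0]
contact_force: [0.4, -0.3, -1.0]
gripper_width: 0.37
grasp_force: 35.1
```

```bash
python3 -m jog '[{"x":0,"y":0,"z":0.001,"ax":0,"ay":0,"az":0},{"x":0,"y":0,"z":0.002,"ax":0,"ay":0,"az":0},{"x":0,"y":0,"z":0.002,"ax":0,"ay":0,"az":0}]'
python3 -m jog '[{"x":0,"y":0,"z":0.001,"ax":0,"ay":0,"az":0},{"x":0,"y":0,"z":0.001,"ax":0,"ay":0,"az":0}]'
```

```text
t: 30.35
eef_pos: [0.5262, 0.1643, 0.0259]
tool_rot: [0.0, 0.745, 0.668, 0.0]
contact_force: [-4.4, -3.1, 18.8]
gripper_width: 0.366
grasp_force: 36.9
t: 30.55
eef_pos: [0.5262, 0.1643, 0.0258]
tool_rot: [0.001, 0.745, 0.668, -0.0]
contact_force: [-7.9, -5.5, 28.3]
gripper_width: 0.365
grasp_force: 37.8
```

```bash
python3 -m jog '[{"x":0,"y":0,"z":-0.002,"ax":0,"ay":0,"az":0},{"x":0,"y":0,"z":-0.002,"ax":0,"ay":0,"az":0},{"x":0,"y":0,"z":-0.002,"ax":0,"ay":0,"az":0},{"x":0,"y":0,"z":-0.02,"ax":0,"ay":0,"az":0},{"x":0,"y":0,"z":-0.06,"ax":0,"ay":0,"az":0},{"x":0,"y":0,"z":-0.11,"ax":0,"ay":0,"az":0},{"x":0,"y":0,"z":-0.16,"ax":0,"ay":0,"az":0},{"x":0,"y":0,"z":-0.18,"ax":0,"ay":0,"az":0},{"x":0,"y":0,"z":-0.18,"ax":0,"ay":0,"az":0}]' 0.6
python3 - <<'E'
from h import *
st();im,p=snap('wrist','w14.png');im2,p2=snap('top','top14.png')
for b in blob(im2,'yellow'): print(b[:2],at(p2,*b[1],.036).round(4))
print(plan(.36,-.36,.21,84))
u,v=proj(p2,[.3446,-.3365,.036]).astype(int);print(u,v,im2[v,u],cv2.cvtColor(im2,cv2.COLOR_RGB2HSV)[v-8:v+9:4,u-8:u+9:4].tolist())
E
```

```text
t: 31.45
eef_pos: [0.5279, 0.1653, 0.2078]
tool_rot: [0.001, 0.745, 0.668, 0.003]
contact_force: [0.5, -0.9, -0.9]
gripper_width: 0.597
grasp_force: 0.0
t 31.45 p [0.5279 0.1653 0.2078] yawx 83.76 q [ 0.27  0.43 -0.87  1.84  0.38  1.04 -0.86] F [ 0.5 -0.9 -0.9] w 0.597 g 0.0
([-0.5387, -0.1079, -0.0068], [0.0001, -0.0009, -0.0044])
381 252 [113  79  55] [[[13, 134, 112], [12, 124, 117], [12, 131, 113], [12, 131, 113], [13, 131, 113]], [[12, 129, 113], [13, 135, 113], [11, 128, 112], [13, 138, 111], [13, 131, 115]], [[14, 135, 113], [12, 132, 114], [12, 131, 113], [13, 136, 111], [14, 133, 113]], [[12, 131, 113], [12, 132, 110], [13, 129, 113], [13, 132, 114], [12, 136, 111]], [[22, 182, 73], [21, 179, 107], [21, 170, 111], [15, 138, 109], [13, 137, 110]]]
```

The yellow tub has been knocked aside, so I find it again.

```bash
sed -i "s/(23,150,60)/(19,165,50)/" h.py; python3 - <<'E'
from h import *
im,p=cv2.imread('pics/top14.png')[:,:,::-1].copy(),camera_params('top')
for b in blob(im,'yellow'): print(b[:2],at(p,*b[1],.036).round(4))
E
```

```text
([367, 259, 24, 22, 398], [378.2, 269.5]) [ 0.3029 -0.3279  0.036 ]
```

Yellow tub is now at about (.303,-.328). Approach with closing line at 60° to stay clear of the pink tub and screwdriver.

```bash
python3 -m jog '[{"x":-0.04,"y":-0.006,"z":0,"ax":0,"ay":0,"az":0},{"x":-0.08,"y":-0.012,"z":0,"ax":0,"ay":0,"az":-0.1},{"x":-0.12,"y":-0.018,"z":0,"ax":0,"ay":0,"az":-0.2},{"x":-0.16,"y":-0.025,"z":0,"ax":0,"ay":0,"az":-0.3},{"x":-0.2,"y":-0.032,"z":0,"ax":0,"ay":0,"az":-0.4},{"x":-0.25,"y":-0.041,"z":0,"ax":0,"ay":0,"az":-0.5},{"x":-0.29,"y":-0.055,"z":0,"ax":0,"ay":0,"az":-0.6},{"x":-0.33,"y":-0.07,"z":0,"ax":0,"ay":0,"az":-0.7},{"x":-0.37,"y":-0.09,"z":0,"ax":0,"ay":0,"az":-0.8},{"x":-0.41,"y":-0.11,"z":0,"ax":0,"ay":0,"az":-0.9},{"x":-0.45,"y":-0.13,"z":0,"ax":0,"ay":0,"az":-1.0},{"x":-0.484,"y":-0.146,"z":0,"ax":0,"ay":0,"az":-1.1}]' 1
python3 -m jog '[{"x":0,"y":0,"z":0,"ax":0,"ay":0,"az":-0.05},{"x":0,"y":0,"z":0,"ax":0,"ay":0,"az":-0.05},{"x":0,"y":0,"z":0,"ax":0,"ay":0,"az":-0.05},{"x":0,"y":0,"z":0,"ax":0,"ay":0,"az":-0.05}]'
python3 - <<'E'
from h import *
st();im,p=snap('wrist','w15.png');im2,p2=snap('top','top15.png')
for b in blob(im2,'yellow'): print('top',b[:2],at(p2,*b[1],.036).round(4))
for b in blob(im,'yellow')[:1]:
    print(b[:2]);r=fitsil(p,b[2],cylpts(.057,.036),(.303,-.328,[0]));print(r);print(plan(r[0][0],r[0][1],.1,150))
E
```

```text
t: 32.75
eef_pos: [0.3254, -0.3025, 0.2014]
tool_rot: [-0.002, 0.285, 0.959, 0.001]
contact_force: [0.7, -1.4, -0.4]
gripper_width: 1.001
grasp_force: 0.0
t: 33.15
eef_pos: [0.3285, -0.3002, 0.2023]
tool_rot: [-0.001, 0.261, 0.965, 0.001]
contact_force: [0.9, -0.2, 0.5]
gripper_width: 0.998
grasp_force: 0.0
t 33.15 p [ 0.3285 -0.3002  0.2023] yawx 149.71 q [ 1.53  0.28 -1.05  2.06  0.3   0.96  1.36] F [ 0.9 -0.2  0.5] w 0.998 g 0.0
top ([367, 262, 19, 19, 205], [375.0, 272.6]) [ 0.2953 -0.3194  0.036 ]
([212, 157, 55, 55, 2364], [239.8, 184.2])
(array([ 0.3044, -0.3331,  0.1982]), np.float64(0.074))
([0.0043, -0.0405, 0.1026], [0.0008, -0.0014, -0.0048])
```

```bash
python3 -m jog '[{"x":0.004,"y":-0.02,"z":0,"ax":0,"ay":0,"az":0},{"x":0.004,"y":-0.04,"z":0,"ax":0,"ay":0,"az":0},{"x":0.004,"y":-0.04,"z":0.03,"ax":0,"ay":0,"az":0},{"x":0.004,"y":-0.04,"z":0.07,"ax":0,"ay":0,"az":0},{"x":0.004,"y":-0.04,"z":0.11,"ax":0,"ay":0,"az":0},{"x":0.004,"y":-0.04,"z":0.125,"ax":0,"ay":0,"az":0},{"x":0.004,"y":-0.04,"z":0.125,"ax":0,"ay":0,"az":0},{"x":0.004,"y":-0.04,"z":0.125,"ax":0,"ay":0,"az":0},{"x":0.004,"y":-0.04,"z":0.125,"ax":0,"ay":0,"az":0}]'
python3 - <<'E'
from h import *
st();im,p=snap('wrist','w16.png')
for b in blob(im,'yellow')[:1]:
    print(b[:2]);r=fitsil(p,b[2],cylpts(.057,.036),(.303,-.33,[0]));print(r);print(plan(r[0][0],r[0][1],.007,150))
E
```

```text
t: 34.15
eef_pos: [0.3055, -0.3341, 0.0789]
tool_rot: [0.001, 0.262, 0.965, -0.0]
contact_force: [-0.1, 0.1, -0.2]
gripper_width: 1.002
grasp_force: 0.0
t 34.15 p [ 0.3055 -0.3341  0.0789] yawx 149.66 q [ 1.42  0.49 -0.87  2.16  0.56  0.74  1.21] F [-0.1  0.1 -0.2] w 1.002 g 0.0
([236, 187, 86, 84, 5613], [278.5, 228.8])
(array([ 0.3037, -0.3324,  0.1495]), np.float64(0.097))
([0.0024, 0.0008, 0.0719], [-0.0003, 0.0011, -0.0062])
```

```bash
python3 -m jog '[{"x":0.002,"y":0.001,"z":0.03,"ax":0,"ay":0,"az":0},{"x":0.002,"y":0.001,"z":0.06,"ax":0,"ay":0,"az":0},{"x":0.002,"y":0.001,"z":0.071,"ax":0,"ay":0,"az":0},{"x":0.002,"y":0.001,"z":0.071,"ax":0,"ay":0,"az":0},{"x":0.002,"y":0.001,"z":0.071,"ax":0,"ay":0,"az":0}]'
python3 -m jog '[{"x":0,"y":0,"z":0,"ax":0,"ay":0,"az":0},{"x":0,"y":0,"z":0,"ax":0,"ay":0,"az":0},{"x":0,"y":0,"z":0,"ax":0,"ay":0,"az":0},{"x":0,"y":0,"z":0,"ax":0,"ay":0,"az":0},{"x":0,"y":0,"z":0,"ax":0,"ay":0,"az":0}]' 0 50
python3 -m jog '[{"x":0,"y":0,"z":-0.02,"ax":0,"ay":0,"az":0},{"x":0,"y":0,"z":-0.06,"ax":0,"ay":0,"az":0},{"x":0,"y":0,"z":-0.1,"ax":0,"ay":0,"az":0},{"x":0,"y":0,"z":-0.14,"ax":0,"ay":0,"az":0},{"x":0,"y":0,"z":-0.18,"ax":0,"ay":0,"az":0},{"x":0,"y":0,"z":-0.18,"ax":0,"ay":0,"az":0},{"x":0,"y":0,"z":-0.18,"ax":0,"ay":0,"az":0}]'
python3 - <<'E'
from h import *
C=R.from_euler('z',-6.3,degrees=True)
w=np.array([.466,.166,0])+C.apply([.045,.06,0]);print(w)
st();print(plan(w[0],w[1],.19,83.7),plan(.44,-.1,.19,84))
E
```

```text
t: 34.7
eef_pos: [0.3039, -0.3321, 0.0077]
tool_rot: [0.0, 0.262, 0.965, 0.0]
contact_force: [0.6, -0.5, 0.5]
gripper_width: 0.997
grasp_force: 0.0
t: 35.2
eef_pos: [0.3036, -0.3324, 0.0079]
tool_rot: [0.0, 0.262, 0.965, -0.0]
contact_force: [-2.1, 0.8, 11.2]
gripper_width: 0.645
grasp_force: 50.3
t: 35.9
eef_pos: [0.3031, -0.3324, 0.1874]
tool_rot: [0.0, 0.262, 0.965, -0.001]
contact_force: [-0.1, -0.9, -1.4]
gripper_width: 0.638
grasp_force: 53.3
[0.5173123  0.22069961 0.        ]
t 35.9 p [ 0.3031 -0.3324  0.1874] yawx 149.6 q [ 1.59  0.31 -1.03  2.07  0.33  0.94  1.42] F [-0.1 -0.9 -1.4] w 0.638 g 53.3
([0.0952, 0.5854, -0.0034], [-0.001, 0.0011, 1.1501]) ([-0.0004, 0.2697, -0.003], [-0.001, 0.0011, 1.1449])
```

```bash
python3 -m jog '[{"x":0,"y":0.04,"z":0,"ax":0,"ay":0,"az":0.1},{"x":0,"y":0.08,"z":0,"ax":0,"ay":0,"az":0.2},{"x":0,"y":0.12,"z":0,"ax":0,"ay":0,"az":0.3},{"x":0,"y":0.16,"z":0,"ax":0,"ay":0,"az":0.4},{"x":0,"y":0.2,"z":0,"ax":0,"ay":0,"az":0.5},{"x":0,"y":0.24,"z":0,"ax":0,"ay":0,"az":0.6},{"x":0,"y":0.27,"z":0,"ax":0,"ay":0,"az":0.7},{"x":0.01,"y":0.31,"z":0,"ax":0,"ay":0,"az":0.8},{"x":0.02,"y":0.35,"z":0,"ax":0,"ay":0,"az":0.9},{"x":0.035,"y":0.39,"z":0,"ax":0,"ay":0,"az":1.0},{"x":0.05,"y":0.43,"z":0,"ax":0,"ay":0,"az":1.1},{"x":0.06,"y":0.47,"z":0,"ax":0,"ay":0,"az":1.15}]'
python3 - <<'E'
from h import *
st();print(plan(.5173,.2207,.19,83.7))
E
```

```text
t: 37.1
eef_pos: [0.4875, 0.1055, 0.1853]
tool_rot: [-0.001, 0.745, 0.667, -0.001]
contact_force: [1.2, -0.3, -1.3]
gripper_width: 0.643
grasp_force: 53.3
t 37.1 p [0.4875 0.1055 0.1853] yawx 83.61 q [ 0.4   0.37 -0.89  1.97  0.35  0.96 -0.77] F [ 1.2 -0.3 -1.3] w 0.643 g 53.3
([0.1178, 0.0167, -0.0048], [-0.0039, 0.0004, -0.0016])
```

```bash
python3 -m jog '[{"x":0.04,"y":0.006,"z":-0.004,"ax":-0.004,"ay":0,"az":0},{"x":0.08,"y":0.012,"z":-0.004,"ax":-0.004,"ay":0,"az":0},{"x":0.116,"y":0.017,"z":-0.004,"ax":-0.004,"ay":0,"az":0},{"x":0.116,"y":0.017,"z":-0.004,"ax":-0.004,"ay":0,"az":0},{"x":0.116,"y":0.017,"z":-0.004,"ax":-0.004,"ay":0,"az":0},{"x":0.116,"y":0.017,"z":-0.004,"ax":-0.004,"ay":0,"az":0}]'
python3 - <<'E'
from h import *
st();print(plan(.5173,.2207,.016,83.7))
E
```

```text
t: 37.7
eef_pos: [0.5179, 0.2159, 0.1897]
tool_rot: [0.001, 0.745, 0.667, -0.0]
contact_force: [0.1, -1.0, -1.4]
gripper_width: 0.642
grasp_force: 53.3
t 37.7 p [0.5179 0.2159 0.1897] yawx 83.71 q [ 0.16  0.47 -0.87  1.83  0.42  1.03 -0.98] F [ 0.1 -1.  -1.4] w 0.642 g 53.3
([0.005, -0.0013, 0.1737], [0.0012, 0.0011, 0.0002])
```

```bash
python3 -m jog '[{"x":0.004,"y":-0.001,"z":0.04,"ax":0,"ay":0,"az":0},{"x":0.004,"y":-0.001,"z":0.08,"ax":0,"ay":0,"az":0},{"x":0.004,"y":-0.001,"z":0.12,"ax":0,"ay":0,"az":0},{"x":0.004,"y":-0.001,"z":0.15,"ax":0,"ay":0,"az":0},{"x":0.004,"y":-0.001,"z":0.17,"ax":0,"ay":0,"az":0},{"x":0.004,"y":-0.001,"z":0.172,"ax":0,"ay":0,"az":0},{"x":0.004,"y":-0.001,"z":0.172,"ax":0,"ay":0,"az":0}]'
python3 -m jog '[{"x":0,"y":0,"z":0.001,"ax":0,"ay":0,"az":0},{"x":0,"y":0,"z":0.003,"ax":0,"ay":0,"az":0},{"x":0,"y":0,"z":0.005,"ax":0,"ay":0,"az":0},{"x":0,"y":0,"z":0.005,"ax":0,"ay":0,"az":0}]'
```

```text
t: 38.4
eef_pos: [0.5185, 0.2205, 0.0191]
tool_rot: [0.001, 0.745, 0.667, 0.001]
contact_force: [0.1, 0.5, -0.4]
gripper_width: 0.642
grasp_force: 53.4
t: 38.8
eef_pos: [0.5188, 0.2216, 0.0144]
tool_rot: [0.001, 0.745, 0.667, 0.002]
contact_force: [0.5, 0.2, -1.6]
gripper_width: 0.639
grasp_force: 53.4
```

```bash
python3 -m jog '[{"x":0,"y":0,"z":0.001,"ax":0,"ay":0,"az":0},{"x":0,"y":0,"z":0.002,"ax":0,"ay":0,"az":0},{"x":0,"y":0,"z":0.002,"ax":0,"ay":0,"az":0}]'
python3 -m jog '[{"x":0,"y":0,"z":0.001,"ax":0,"ay":0,"az":0},{"x":0,"y":0,"z":0.001,"ax":0,"ay":0,"az":0}]'
```

```text
t: 39.1
eef_pos: [0.5188, 0.2218, 0.013]
tool_rot: [0.001, 0.745, 0.668, 0.002]
contact_force: [-2.6, -2.0, 8.4]
gripper_width: 0.644
grasp_force: 54.1
t: 39.3
eef_pos: [0.5189, 0.2218, 0.0129]
tool_rot: [0.002, 0.745, 0.668, 0.001]
contact_force: [-5.7, -3.9, 17.5]
gripper_width: 0.646
grasp_force: 54.9
```

```bash
python3 -m jog '[{"x":0,"y":0,"z":-0.001,"ax":0,"ay":0,"az":0},{"x":0,"y":0,"z":-0.001,"ax":0,"ay":0,"az":0},{"x":0,"y":0,"z":-0.001,"ax":0,"ay":0,"az":0},{"x":0,"y":0,"z":-0.02,"ax":0,"ay":0,"az":0},{"x":0,"y":0,"z":-0.06,"ax":0,"ay":0,"az":0},{"x":0,"y":0,"z":-0.11,"ax":0,"ay":0,"az":0},{"x":0,"y":0,"z":-0.16,"ax":0,"ay":0,"az":0},{"x":0,"y":0,"z":-0.21,"ax":0,"ay":0,"az":0},{"x":0,"y":0,"z":-0.25,"ax":0,"ay":0,"az":0},{"x":0,"y":0,"z":-0.25,"ax":0,"ay":0,"az":0}]' 0.76
python3 -m jog '[{"x":-0.05,"y":0,"z":0,"ax":0,"ay":0,"az":0},{"x":-0.1,"y":-0.01,"z":0,"ax":0,"ay":0,"az":0},{"x":-0.15,"y":-0.02,"z":0,"ax":0,"ay":0,"az":0},{"x":-0.16,"y":-0.02,"z":0,"ax":0,"ay":0,"az":0},{"x":-0.16,"y":-0.02,"z":0,"ax":0,"ay":0,"az":0},{"x":-0.16,"y":-0.02,"z":0,"ax":0,"ay":0,"az":0},{"x":-0.16,"y":-0.02,"z":0,"ax":0,"ay":0,"az":0}]'
python3 - <<'E'
from h import *
st();a,p=snap('wrist','w17.png');b,_=snap('top','top17.png');c,_=snap('scene','scene17.png')
t=cv2.resize(b[120:330,100:420],(400,262));s=cv2.resize(c[150:360,120:440],(400,262))
out=np.hstack([np.vstack([t,s]),cv2.resize(a[:, 80:520],(400,524))[:524]])
cv2.imwrite('pics/fin.png',out[:,:,::-1]);print(out.shape)
E
```

```text
t: 40.3
eef_pos: [0.5202, 0.2238, 0.267]
tool_rot: [0.002, 0.745, 0.668, 0.006]
contact_force: [-0.9, -0.2, 0.4]
gripper_width: 0.76
grasp_force: 0.0
t: 41.0
eef_pos: [0.4807, 0.0668, 0.2609]
tool_rot: [0.0, 0.744, 0.669, 0.002]
contact_force: [0.3, 0.1, -0.8]
gripper_width: 0.758
grasp_force: 0.0
t 41.0 p [0.4807 0.0668 0.2609] yawx 83.93 q [ 0.55  0.24 -0.94  1.92  0.22  1.09 -0.58] F [ 0.3  0.1 -0.8] w 0.758 g 0.0
(524, 800, 3)
```

View pics/fin.png

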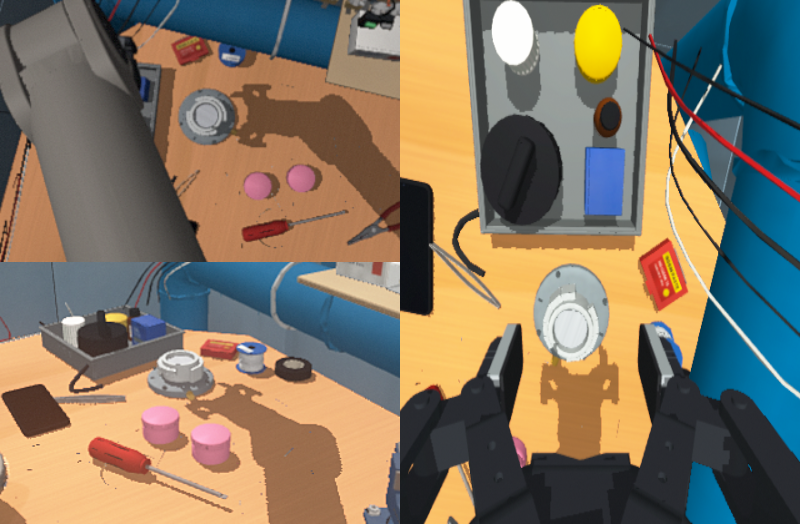

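Final view (right panel): cartridge (513,32), yellow tub (598,40), bottle (608,117), carton (605,180) and cover (521,170, bar up) all stand in the box. The tin, spool and tape are untouched, and no orange tub is present. I check the margins numerically.

```bash
python3 - <<'E'
from h import *
p=camera_params('wrist');C=R.from_euler('z',6.3,degrees=True)
for n,u,v,z in [('cover',521,170,.068),('ink',604.5,181,.065),('brown',609,117,.073),('yellow',598,42,.041),('cart',512.5,33,.057)]:
    x=at(p,80+(u-400)*1.1,v*420/524,z);x[:2]-=[.466,.166];print(n,C.apply([x[0],x[1],0]).round(4)[:2])
E
```

```text
cover [-0.0448 -0.043 ]
ink [ 0.0551 -0.0523]
brown [ 0.0578 -0.    ]
yellow [0.0461 0.0609]
cart [-0.0495  0.0633]
```

All within limits with margin, so I hand in.

```bash
python3 -c "
from station import *
print(hand_in())"
```

```text
the job is handed in; nothing more can be done
None
```

The cover was unlocked and lifted off without forcing, and the cover, cartridge, yellow tub, blue carton and brown bottle stand upright in the grey box, all inside the required limits when I last measured; no orange tub was present, the spool, tin, tape and pink look-alike tubs were left alone, and the job is handed in at about 41 s (the hand-in gave no verdict).

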